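# Load tabletop buttons in the clamping jig

## Task

Get the wooden tabletop buttons on the bench ready for drilling: first screw the jig's clamp wide open (nearly to the top of its thread), then lay every button in the jig flat underside down and square, its tongue pushed under the raised clamp plate until it meets the stop. When all are in, screw the plate down firmly so that it grips every tongue, and leave the other things on the bench where they are.

Things in the scene. Friction and masses are not known exactly. Their poses are not given: they have to be found in the camera images.
- button1_mid (a point): Dark wooden button, all alike: block 40 (own x) x 24 (y) x 22 mm (z), with a tongue 14 long, 24 wide, 9 mm thick on its +x end, level with its underside (-z face). Point: middle of the block. Starts lying on its flat underside, any yaw. May be absent.
- button1_tip (a point): Middle of the end face of button1's tongue: 34 mm along own +x from button1_mid and 6.5 mm towards own -z. Axes as the button's.
- button2_mid (a point): Dark wooden button, all alike: block 40 (own x) x 24 (y) x 22 mm (z), with a tongue 14 long, 24 wide, 9 mm thick on its +x end, level with its underside (-z face). Point: middle of the block. Starts lying on its flat underside, any yaw. May be absent.
- button2_tip (a point): Middle of the end face of button2's tongue: 34 mm along own +x from button2_mid and 6.5 mm towards own -z. Axes as the button's.
- button3_mid (a point): Dark wooden button, all alike: block 40 (own x) x 24 (y) x 22 mm (z), with a tongue 14 long, 24 wide, 9 mm thick on its +x end, level with its underside (-z face). Point: middle of the block. Starts lying on its flat underside, any yaw. May be absent.
- button3_tip (a point): Middle of the end face of button3's tongue: 34 mm along own +x from button3_mid and 6.5 mm towards own -z. Axes as the button's.
- button4_mid (a point): Dark wooden button, all alike: block 40 (own x) x 24 (y) x 22 mm (z), with a tongue 14 long, 24 wide, 9 mm thick on its +x end, level with its underside (-z face). Point: middle of the block. Starts on end, tongue up, 54 mm tall; pushed high up it topples, and towards its own -z side it lands flat underside down. May be absent.
- button4_tip (a point): Middle of the end face of button4's tongue: 34 mm along own +x from button4_mid and 6.5 mm towards own -z. Axes as the button's.
- button5_mid (a point): Dark wooden button, all alike: block 40 (own x) x 24 (y) x 22 mm (z), with a tongue 14 long, 24 wide, 9 mm thick on its +x end, level with its underside (-z face). Point: middle of the block. Starts on end, tongue up, 54 mm tall; pushed high up it topples, and towards its own -z side it lands flat underside down. May be absent.
- button5_tip (a point): Middle of the end face of button5's tongue: 34 mm along own +x from button5_mid and 6.5 mm towards own -z. Axes as the button's.
- jig: Grey laminate board jig fixed to the bench; origin on the bench, +z up, +x from the open loading side to the clamp. Bed x -100..90, y -115..115 mm, top 12 mm up. A stop strip (6 mm high) under the plate has its face at x = 20: a tongue tip meeting it is home (button middle then at x = -14). A wooden bridge over the plate, x 55..85, y -127..127, has its top 58 mm up.
- knob (a joint): Angle of the clamp knob, rad: 0 (down) to 4.8 (up, open); grows counter-clockwise from above. Knob and plate rise 2 mm per rad. Gap of bed to plate = 6 mm + 2 mm per rad: it meets the 9 mm tongues at 1.5; lower down a spring (6 N/mm) presses it on them, tight below 0.8. Friction 0.06 N m; stays where left.
- knob_grip (a point): Middle of the knob, a dark wooden bar 48 (own x) x 14 (y: pinch here) x 22 mm high on the screw axis, at x = 70 mm, y = 0 of the jig, 86 mm above the bench at knob 0, 2 mm more per rad. Own x is along the jig's x at knob 0. Below the bar is only a stem about 13 mm thick, 17 mm or more down to the bridge.
- clamp_plate: Aluminium clamp plate, 8 mm thick, over the jig's bed from jig x 8 to 85, y -105 to 105 mm; moves only up and down. Origin on the screw axis, 18 mm below its underside.
- pencil: Carpenter's pencil lying on the bench, 150 mm long, 8 mm thick; origin under its middle. Leave alone.
- square: Try square, 100 mm stock of dark wood 12 mm high and 150 mm steel blade, lying flat; origin under the middle of the stock. Leave alone.
- tape: Grey tape measure, 65 x 35 x 50 mm; origin under its middle. Leave alone.
- screw_jar: Jar, 72 mm across, 100 mm tall; origin under its middle. Leave alone.
- mallet: Hammer lying on the bench; origin at its underside. Leave alone.
- glue: White bottle, 60 mm across, 170 mm tall; origin under its middle. Leave alone.
- offcut: Wood offcut 110 x 35 x 18 mm; origin under its middle. Leave alone.

How it is judged:
By the outcome, as a careful person would: the job done as asked, in the order asked, and still so for the second after the job is handed in, with the robot touching nothing.
Of button1, button2, button3, button4, button5 only 3 to 4 are there at a start; the rules pass over those that are not, and their reading is None.
At some moment in a run one of button1, button2, button3 may be knocked a few centimetres aside while the robot is not near it.
Once in a run the grip may slacken for a moment while it holds something.
It also fails if it takes over 210 s, if anything falls off the work surface, if the arm or the gripper's body presses on something with over 40 N, if the wrist force passes 120 N, or if a joint passes its speed limit or range.

## Robot

A 6-joint arm with a two-finger parallel gripper is mounted at the origin on the work surface. World frame = base frame: x ahead of the robot, y to its left, z up, the work surface at z = 0. Lengths are in m, angles in rad, forces in N, time in s.
With the tool pointing down it reaches from about 0.275 to 0.75 m from the base axis. Payload 10.2 kg.
Tool frame: the origin (TCP) lies on the centre line of the jaws, within the pads' length; the fingertips stand 11 mm ahead of it and the grasp point (between the pads) lies 8 mm behind it; z points along the fingers, y is the line along which they close (so a half turn about z gives the same grasp; the last joint's range is limited). The gripper opens to 88 mm and grips with 3 to 60 N. Pads are 18 mm wide; open, the fingers measure 123 mm over their backs; the gripper's body (75 mm by 187 mm) begins 45 mm behind the grasp point.
Start: joints at [-1.541, 0.313, 1.498, -0, 1.331, -0.223], TCP at [0.131, -0.508, 0.25] pointing down, gripper open.
Joint ranges: [-2.94, 2.94], [-0.97, 2.17], [0.19, 2.56], [-1.23, 4.37], [0.02, 3.11], [-2.88, 2.88]. Speed limits (rad/s): [2.39, 2.39, 3.01, 3.14, 3.14, 3.14].

## Interface

Orientations are given as a unit quaternion [x, y, z, w].
In Python, from cell import r gives the robot as it stands. The module is installed in compiled form; this text tells all that it offers.
- The arm moves only by the tool servo_tool, never from a script. Its argument "deltas" is a list of rows, each a list of 7 numbers: the shift along the tool's x, y, z in cm, then the turn, a rotation vector about the tool's x, y, z in rad, then the opening, from -1 (shut) to 1 (fully open), so that 0 is half open. In form: [[x, y, z, wx, wy, wz, jaw], ...]. A call has exactly 10 rows; each row is the pose to reach, as a shift and turn from the pose commanded when the call began, along the tool's axes at that moment; what a row does not reach only later rows make up. A row lasts 1/10 s, in which the tool goes at most 50 mm and 8.59 degrees, less where a joint would pass 70% of its speed; a pose out of reach is approached as far as the arm can. A call with a gripper value outside its range is refused whole. The fingers move at their own pace and stop on an object; "force" is the grip in N (left out, the last holds). Time passes only in rows, so rows that repeat a pose let the fingers close, or fill a call up. It gives the time, the measured TCP pose, the force, the opening and the grip force at its end, in the units of the state.
- r.observe(): the state, without advancing time (a new reading comes with each control period).
- r.get_image(name): name is "scene" or "side" or "wrist"; returns the picture (384x512x3 uint8, red, green, blue); there is no depth.
- r.camera_params(name): a dict with "K" (3x3 intrinsics, pixels), "R" (3x3) and "t" (3): a world point X has camera coordinates R X + t; the wrist camera has in their place "T_tool_cam" (4x4, takes a point from camera to tool coordinates, whose origin is the TCP and whose axes are the flange's). Camera axes: x right, y down, z forward; pixel columns grow to the right and rows downward; lengths in m; the calibration is good to about 2 mm. A picture is of the moment at which its call begins: read the wrist's pose just before it. camera_params takes no time and is no camera call.
- r.finish_job(): hands the job in; it is judged then, once.
The state is a dict: "clock": time; "joints": joint angles; "joint_vel": joint speeds; "joint_efforts": joint torques, N m; "ee_pos": TCP position; "ee_rot": TCP orientation; "wrist_force": force on the tool from outside, world axes, zero at the start; "moment": the same for the moment, N m; "width": opening from 0.0 (shut) to 1.0 (fully open); "finger_force": force on a finger pad.
Only numpy, scipy, OpenCV 4.12 (cv2) and the standard library are available. Lean on these libraries where they do the work, as an engineer would, in place of code of your own. Each camera call takes 0.05 s, during which the arm holds its last target. There are 200 camera calls.

## Working session

There is one attempt and no reset: what is moved stays moved. The work goes in short steps, Python scripts to look and compute and a tool call to move; the robot and the scene stay as the last step left them, time stands still between calls to the robot, and variables do not carry over. Pictures are saved under pics/ and viewed, at most 14 in all, crops included, and the job is handed in when it is done.

Besides the shell and the picture viewer there is one more tool, called after ">>>" by a JSON object that holds its "fn" and its "kwargs". servo_tool: Moves the arm, as the interface text tells. Its arguments: {"type":"object","properties":{"deltas":{"type":"array","items":{"type":"array","items":{"type":"number"}}},"force":{"type":"number"}},"required":["deltas"]}

```bash
mkdir -p pics; ls; cat > h.py <<'E'
import numpy as np, cv2
from cell import r
from scipy.spatial.transform import Rotation as Ro
def snap(name,fn):
    o=r.observe(); im=r.get_image(name); np.save(f'pics/{fn}.npy',im)
    cv2.imwrite(f'pics/{fn}.png',im[...,::-1]); return o,im
def cam(name,o=None):
    p=r.camera_params(name); K=np.array(p['K'])
    if name=='wrist':
        T=np.eye(4);T[:3,:3]=Ro.from_quat(o['ee_rot']).as_matrix();T[:3,3]=o['ee_pos']
        W=T@np.array(p['T_tool_cam']); M=np.linalg.inv(W); return K,M[:3,:3],M[:3,3]
    return K,np.array(p['R']),np.array(p['t'])
def px2w(c,uv,z):
    K,R,t=c; C=-R.T@t; out=[]
    for u,v in np.atleast_2d(uv):
        d=R.T@np.linalg.inv(K)@[u,v,1]; out.append(C+d*(z-C[2])/d[2])
    return np.array(out)
def w2px(c,X):
    K,R,t=c; q=(np.atleast_2d(X)@R.T+t)@K.T; return q[:,:2]/q[:,2:]
E
python3 - <<'E'
from h import *
o,_=snap('scene','s0'); snap('side','d0'); o,_=snap('wrist','w0')
print(o)
np.set_printoptions(precision=3,suppress=True)
for n in('scene','side'):
    K,R,t=cam(n); print(n,K[0],-R.T@t,R[2])
print(r.camera_params('wrist'))
a=cv2.imread('pics/s0.png');b=cv2.imread('pics/d0.png')
E
```

```text
pics
{'clock': 0.1, 'joints': array([-1.54138747e+00,  3.13407485e-01,  1.49835443e+00,  3.35114156e-06,
        1.33100615e+00, -2.23398925e-01]), 'joint_vel': array([ 0.00119922, -0.00151819, -0.00283927,  0.00232053, -0.00097326,
       -0.00074896]), 'joint_efforts': array([ 3.66819717e-03, -4.02806640e+01, -2.52641720e+01,  6.95524178e-02,
        3.41772661e-02, -6.26589554e-05]), 'ee_pos': array([ 0.13129811, -0.50810268,  0.24921393]), 'ee_rot': array([ 9.92021539e-01,  1.26067129e-01,  5.85348140e-05, -5.84784406e-04]), 'wrist_force': array([0.78118663, 0.15705605, 0.84134019]), 'moment': array([ 0.02131067, -0.03415226, -0.01375164]), 'finger_force': 0.0, 'width': 0.9987783858996322}
scene [381.611   0.    249.603] [ 1.02  -0.371  0.931] [-0.482  0.338 -0.808]
side [489.325   0.    256.09 ] [0.032 0.92  0.856] [ 0.377 -0.716 -0.588]
{'K': array([[277.139,   0.   , 252.682],
       [  0.   , 277.139, 192.261],
       [  0.   ,   0.   ,   1.   ]]), 'T_tool_cam': array([[ 0.001, -0.963, -0.268,  0.07 ],
       [ 1.   ,  0.001, -0.001, -0.   ],
       [ 0.001, -0.268,  0.963, -0.136],
       [ 0.   ,  0.   ,  0.   ,  1.   ]])}
```

View pics/s0.png

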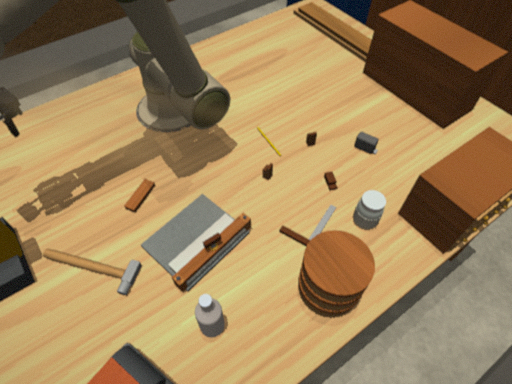

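View pics/d0.png

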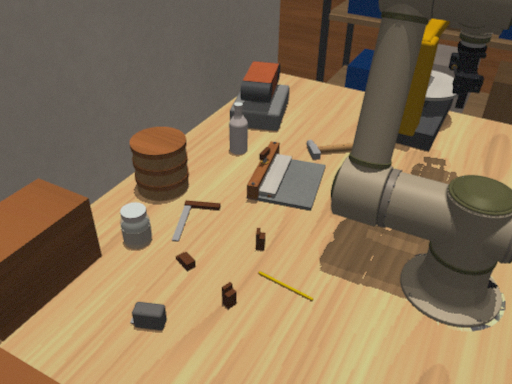

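The scene view shows the jig at (197,240), two upright buttons at (268,171) and (311,138), a lying button at (331,180) and the offcut at (140,195). The side view shows the same three buttons at (261,240), (229,295) and (186,261). I'll zoom in on these.

```bash
python3 - <<'E'
from h import *
a=np.load('pics/s0.npy')[...,::-1];b=np.load('pics/d0.npy')[...,::-1]
f=lambda im,x,y,w,h,s:cv2.resize(im[y:y+h,x:x+w],None,fx=s,fy=s,interpolation=cv2.INTER_CUBIC)
A=f(a,130,120,130,170,3.0)
A=f(a,135,185,125,110,3.2);B=f(a,245,120,100,75,4);C=f(b,230,130,100,75,4);D=f(b,165,215,100,100,4)
out=np.zeros((600,800,3),np.uint8)
out[:352,:400]=A[:352,:400];out[:300,400:]=B;out[300:600,400:]=D[:300]
out[352:,:400]=C[:248]
cv2.imwrite('pics/c0.png',out)
E
```

```text
(no output)
```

View pics/c0.png

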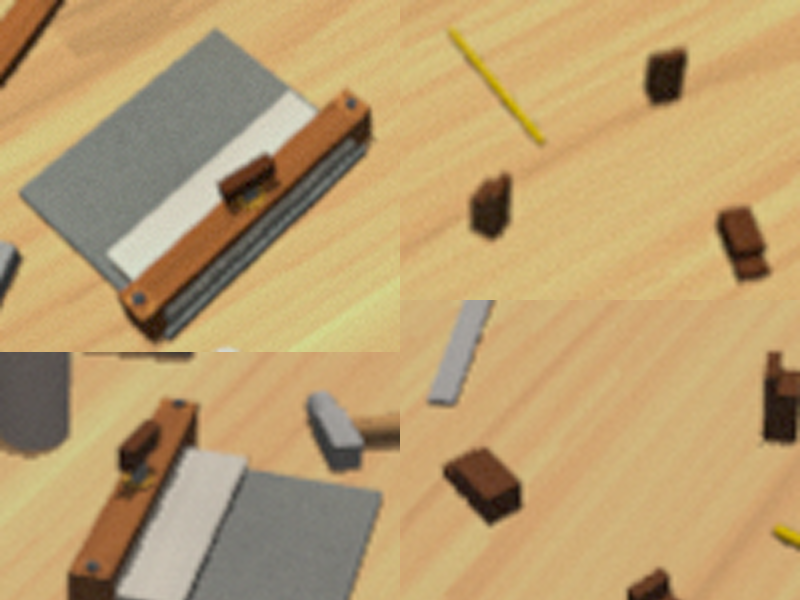

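The crop shows jig bed corners at scene px (142,245) and (202,194) and the bridge-top ends. There are two standing buttons and one lying with its tongue toward lower-right in the scene view. Next I'll measure.

```bash
python3 - <<'E'
from h import *
np.set_printoptions(precision=4,suppress=True)
S=cam('scene');D=cam('side')
sc=lambda x,y:(135+x/3.2,185+y/3.2)
sb=lambda x,y:(245+(x-400)/4,120+y/4)
sd=lambda x,y:(165+(x-400)/4,215+(y-300)/4)
sC=lambda x,y:(230+x/4,130+(y-352)/4)
print('bed scene',px2w(S,[sc(22,192),sc(215,30)],.012)[:,:2])
print('bed side',px2w(D,[sC(382,492)],.012)[:,:2])
print('bridge scene',px2w(S,[sc(122,293),sc(155,315),sc(345,92),sc(370,110)],.058)[:,:2])
print('bridge side',px2w(D,[sC(165,402),sC(197,405),sC(70,575),sC(110,580)],.058)[:,:2])
print('offcut',px2w(S,[(140,195)],.018)[:,:2])
print('knob sc',px2w(S,[sc(247,172)],.097)[:,:2], 'side',px2w(D,[sC(141,438)],.097)[:,:2])
print('up1 sc base',px2w(S,[sb(493,238)],0)[:,:2],'top',px2w(S,[sb(500,180)],.054)[:,:2],'side base',px2w(D,[sd(780,440)],0)[:,:2],'top',px2w(D,[sd(774,354)],.054)[:,:2])
print('up2 sc base',px2w(S,[sb(655,100)],0)[:,:2],'top',px2w(S,[sb(668,52)],.054)[:,:2],'side',px2w(D,[(229,288)],.054)[:,:2])
print('lying sc',px2w(S,[sb(722,212),sb(748,207),sb(765,243),sb(737,251)],.022)[:,:2],'tip',px2w(S,[sb(741,278),sb(769,272)],.009)[:,:2])
print('lying sd',px2w(D,[sd(445,470),sd(482,450),sd(521,485),sd(490,505)],.022)[:,:2])
E
```

```text
bed scene [[ 0.4513 -0.3302]
 [ 0.4028 -0.1105]]
bed side [[ 0.4434 -0.3294]]
bridge scene [[ 0.6025 -0.3087]
 [ 0.6324 -0.297 ]
 [ 0.5531 -0.0677]
 [ 0.58   -0.0609]]
bridge side [[ 0.6212 -0.2976]
 [ 0.5969 -0.3061]
 [ 0.5713 -0.0533]
 [ 0.5442 -0.0618]]
offcut [[ 0.302  -0.2618]]
knob sc [[ 0.5898 -0.1847]] side [[ 0.5841 -0.1829]]
up1 sc base [[0.4655 0.0874]] top [[0.4571 0.098 ]] side base [[0.4462 0.1046]] top [[0.4601 0.0888]]
up2 sc base [[0.4289 0.2825]] top [[0.4299 0.2868]] side [[0.4224 0.2952]]
lying sc [[0.5603 0.2329]
 [0.5683 0.2522]
 [0.6012 0.2389]
 [0.5946 0.2168]] tip [[0.609  0.2105]
 [0.6171 0.2312]]
lying sd [[0.5999 0.2484]
 [0.5905 0.2231]
 [0.5527 0.2365]
 [0.5592 0.2595]]
```

Jig yaw is about 0.21 rad, its origin near (0.52,-0.198), and the knob near (0.587,-0.184). Now an overview with the wrist camera.

>>> {"fn": "servo_tool", "kwargs": {"deltas": [[44,-43,-11,0,0,0,1],[44,-43,-11,0,0,0,1],[44,-43,-11,0,0,0,1],[44,-43,-11,0,0,0,1],[44,-43,-11,0,0,0,1],[44,-43,-11,0,0,0,1],[44,-43,-11,0,0,0,1],[44,-43,-11,0,0,0,1],[44,-43,-11,0,0,0,1],[44,-43,-11,0,0,0,1]]}}

```text
clock: 1.15
ee_pos: [0.3866, -0.0852, 0.3382]
ee_rot: [0.992, 0.126, 0.0, 0.0]
wrist_force: [0.2, -1.6, -0.1]
width: 1.004
finger_force: 0.0
```

>>> {"fn": "servo_tool", "kwargs": {"deltas": [[11,-11,-3,0,0,0,1],[11,-11,-3,0,0,0,1],[11,-11,-3,0,0,0,1],[11,-11,-3,0,0,0,1],[11,-11,-3,0,0,0,1],[11,-11,-3,0,0,0,1],[11,-11,-3,0,0,0,1],[11,-11,-3,0,0,0,1],[11,-11,-3,0,0,0,1],[11,-11,-3,0,0,0,1]]}}

```text
clock: 2.15
ee_pos: [0.465, 0.0464, 0.3678]
ee_rot: [0.992, 0.126, 0.0, 0.0]
wrist_force: [-0.0, -0.5, -0.9]
width: 0.999
finger_force: 0.0
```

```bash
python3 - <<'E'
from h import *
o,im=snap('wrist','w1'); print(o['ee_pos'],o['joints'])
import pickle;pickle.dump(o,open('pics/w1.pkl','wb'))
cv2.imwrite('pics/w1b.png',cv2.resize(im[...,::-1],(800,600),interpolation=cv2.INTER_CUBIC))
E
```

```text
[0.46495275 0.0464174  0.36777966] [-1.52034737e-01  1.24327877e-01  1.42927099e+00 -4.49861151e-06
  1.58790651e+00  1.16672439e+00]
```

View pics/w1b.png

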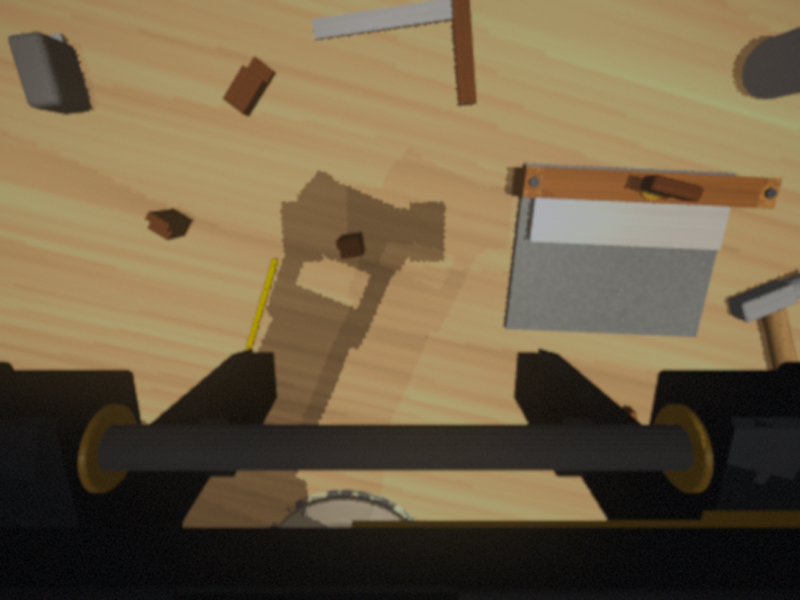

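The wrist view (800x600 scale) shows the bed's front corners at (505,327) and (697,336), the knob bar from (643,181) to (702,193), and three buttons: lying (249,86), upright (350,245), upright (168,223).

```bash
python3 - <<'E'
from h import *
import pickle
from scipy.optimize import least_squares
np.set_printoptions(precision=4,suppress=True)
o=pickle.load(open('pics/w1.pkl','rb')); W=cam('wrist',o); S=cam('scene');D=cam('side')
s=.64
q=lambda *p:np.array(p)*s
sc=lambda x,y:(135+x/3.2,185+y/3.2)
sC=lambda x,y:(230+x/4,130+(y-352)/4)
J=[]
J+=[(W,(505*s,327*s),(-.1,.115,.012)),(W,(697*s,336*s),(-.1,-.115,.012)),
(W,(527*s,165*s),(.085,.127,.058)),(W,(524*s,196*s),(.055,.127,.058)),(W,(781*s,179*s),(.085,-.127,.058)),(W,(775*s,208*s),(.055,-.127,.058)),
(S,sc(22,192),(-.1,-.115,.012)),(S,sc(215,30),(-.1,.115,.012)),(S,sc(122,293),(.055,-.127,.058)),(S,sc(345,92),(.055,.127,.058)),(S,sc(370,110),(.085,.127,.058)),
(D,sC(382,492),(-.1,-.115,.012)),(D,sC(197,405),(.055,-.127,.058)),(D,sC(110,580),(.055,.127,.058)),(D,sC(70,575),(.085,.127,.058))]
def f(p):
    c,n=np.cos(p[2]),np.sin(p[2]);out=[]
    for C,uv,X in J:
        w=np.array([p[0]+c*X[0]-n*X[1],p[1]+n*X[0]+c*X[1],X[2]]); out.append(w2px(C,w)[0]-uv)
    return np.ravel(out)
for JJ in (J[:6],J[6:11],J[11:],J):
    J=JJ; R=least_squares(f,[.52,-.198,.21],loss='soft_l1'); print(R.x,abs(R.fun).max(),R.fun)
# knob bar top ends
for z in(.1,.106):
  k=px2w(W,[q(643,181),q(702,193)],z); d=k[1]-k[0]; print('knob',k.mean(0),np.hypot(*d[:2]),np.arctan2(d[1],d[0])-R.x[2])
for z in(.1,.106):
  k=px2w(S,[sc(220,188),sc(273,159)],z); d=k[1]-k[0]; print('knob s',k.mean(0),np.hypot(*d[:2]),np.arctan2(d[1],d[0])-R.x[2])
print(w2px(W,[.587,-.182,.1])/s)
print('lying top',px2w(W,[q(243,115),q(224,98),q(272,68)],.022)[:,:2])
print('up1',px2w(W,[q(350,245)],.03)[:,:2],'up2',px2w(W,[q(168,223)],.03)[:,:2])
E
```

```text
[ 0.5215 -0.1997  0.2048] 0.9986496932517639 [ 0.6381  0.4719 -0.7789  0.2992  0.2149 -0.1891 -0.3553  0.0181  0.9986
 -0.8947 -0.6362  0.302 ]
[ 0.5239 -0.1999  0.2109] 1.4462131746867044 [-1.2427  0.2864  0.4485 -0.504  -1.0838  1.4462  0.6057 -1.1479  0.9789
 -0.4346]
[ 0.5165 -0.1959  0.2172] 0.4683277996587094 [-0.0186 -0.074   0.0985 -0.3203  0.1207  0.4683 -0.1924 -0.1407]
[ 0.5213 -0.1997  0.2065] 1.7297061696781668 [ 0.7182  0.651  -0.6721  0.2783  0.1011  0.0566 -0.4336  0.2564  0.93
 -0.9468 -0.6714  0.2533 -1.5652 -0.6588  0.2969 -1.1016 -1.7297  0.5171
  0.2318 -1.655   0.5595 -0.9225 -0.677  -0.8213 -0.2869 -1.2568 -1.1762
 -0.9275 -1.4097 -1.5858]
knob [ 0.589  -0.1798  0.1   ] 0.05600028099144354 -1.7126478488458765
knob [ 0.5882 -0.1761  0.106 ] 0.05516894946732893 -1.7126478488458783
knob s [ 0.5922 -0.1862  0.1   ] 0.046701372237813545 1.3128246177106475
knob s [ 0.5953 -0.1875  0.106 ] 0.04636411307704417 1.3128246177106453
[[673.9561 189.9295]]
lying top [[0.5556 0.2326]
 [0.5668 0.254 ]
 [0.6064 0.2113]]
up1 [[0.4534 0.095 ]] up2 [[0.4273 0.2912]]
```

```bash
cat >> h.py <<'E'
def go(x,y,z,ya=None):
    "needed deltas: cm in tool axes, wz turn (tool-y world angle ya)"
    o=r.observe(); R=Ro.from_quat(o['ee_rot']).as_matrix()
    d=R.T@(np.array([x,y,z])-o['ee_pos'])*100; a=np.arctan2(R[1,1],R[0,1])
    w=0 if ya is None else a-ya
    print('cm',d.round(2),'wz',round(w,3),'ya',round(a,3),'j1,j6',o['joints'][[0,5]].round(2))
JX,JY,JA=.5213,-.1997,.2065
def jw(x,y): c,s=np.cos(JA),np.sin(JA); return JX+c*x-s*y,JY+s*x+c*y
E
python3 - <<'E'
from h import *
go(*jw(.07,0),.2,-3.10); print(jw(.07,0))
S=cam('scene')
print('glue',px2w(S,[(210,330)],0))
E
```

```text
cm [ 6.3  25.57 16.78] wz 1.781 ya -1.319 j1,j6 [-0.15  1.17]
(np.float64(0.5898128172715528), np.float64(-0.18534751347275233))
glue [[ 0.74537883 -0.29848374  0.        ]]
```

>>> {"fn": "servo_tool", "kwargs": {"deltas": [[6.3,25.6,16.8,0,0,1.78,1],[6.3,25.6,16.8,0,0,1.78,1],[6.3,25.6,16.8,0,0,1.78,1],[6.3,25.6,16.8,0,0,1.78,1],[6.3,25.6,16.8,0,0,1.78,1],[6.3,25.6,16.8,0,0,1.78,1],[6.3,25.6,16.8,0,0,1.78,1],[6.3,25.6,16.8,0,0,1.78,1],[6.3,25.6,16.8,0,0,1.78,1],[6.3,25.6,16.8,0,0,1.78,1]]}}

```text
clock: 3.2
ee_pos: [0.5901, -0.1855, 0.1994]
ee_rot: [0.81, -0.587, -0.0, 0.0]
wrist_force: [0.5, -0.1, -1.0]
width: 1.002
finger_force: 0.0
```

```bash
python3 - <<'E'
from h import *
go(*jw(.07,0),.2,-3.10)
E
```

```text
cm [-0.03  0.02 -0.06] wz 0.276 ya -2.824 j1,j6 [-0.49  2.33]
```

>>> {"fn": "servo_tool", "kwargs": {"deltas": [[0,0,0,0,0,0.14,1],[0,0,0,0,0,0.28,1],[0,0,0,0,0,0.28,1],[0,0,0,0,0,0.28,1],[0,0,0,0,0,0.28,1],[0,0,0,0,0,0.28,1],[0,0,0,0,0,0.28,1],[0,0,0,0,0,0.28,1],[0,0,0,0,0,0.28,1],[0,0,0,0,0,0.28,1]]}}

```text
clock: 4.2
ee_pos: [0.5901, -0.1853, 0.1997]
ee_rot: [0.722, -0.691, 0.0, 0.0]
wrist_force: [0.1, -0.1, 0.0]
width: 1.002
finger_force: 0.0
```

```bash
python3 - <<'E'
from h import *
o,im=snap('wrist','w2'); W=cam('wrist',o)
for z in (.1,.104):
  print(w2px(W,[*jw(.07,0),z]))
import pickle;pickle.dump(o,open('pics/w2.pkl','wb'))
E
```

```text
[[253.79613264 194.79284026]]
[[253.81147759 196.06902453]]
```

View pics/w2.png

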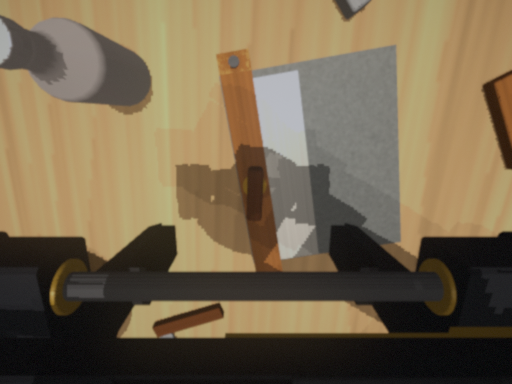

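The bar is centred at (255,193), within 2 px of the prediction, and aligned with the grip. Descend and grip.

>>> {"fn": "servo_tool", "kwargs": {"deltas": [[0,0,4,0,0,0,1],[0,0,8,0,0,0,0.3],[0,0,10.5,0,0,0,0],[0,0,11.9,0,0,0,-0.3],[0,0,11.9,0,0,0,-0.3],[0,0,11.9,0,0,0,-1],[0,0,11.9,0,0,0,-1],[0,0,11.9,0,0,0,-1],[0,0,11.9,0,0,0,-1],[0,0,11.9,0,0,0,-1]], "force": 25}}

```text
clock: 5.25
ee_pos: [0.5902, -0.1854, 0.0811]
ee_rot: [0.722, -0.692, 0.0, -0.0]
wrist_force: [0.3, -0.4, -1.0]
width: 0.213
finger_force: 0.0
```

>>> {"fn": "servo_tool", "kwargs": {"deltas": [[0,0,0,0,0,0,-1],[0,0,0,0,0,0,-1],[0,0,0,0,0,0,-1],[0,0,-0.03,0,0,-0.14,-1],[0,0,-0.06,0,0,-0.28,-1],[0,0,-0.08,0,0,-0.42,-1],[0,0,-0.11,0,0,-0.56,-1],[0,0,-0.14,0,0,-0.7,-1],[0,0,-0.17,0,0,-0.84,-1],[0,0,-0.2,0,0,-0.98,-1]]}}

```text
clock: 6.25
ee_pos: [0.5891, -0.1853, 0.083]
ee_rot: [0.964, -0.267, -0.001, 0.0]
wrist_force: [-7.6, 0.3, 5.0]
width: 0.156
finger_force: 24.9
```

>>> {"fn": "servo_tool", "kwargs": {"deltas": [[0,0,-0.03,0,0,-0.14,-1],[0,0,-0.06,0,0,-0.28,-1],[0,0,-0.08,0,0,-0.42,-1],[0,0,-0.11,0,0,-0.56,-1],[0,0,-0.14,0,0,-0.7,-1],[0,0,-0.17,0,0,-0.84,-1],[0,0,-0.2,0,0,-0.98,-1],[0,0,-0.22,0,0,-1.12,-1],[0,0,-0.25,0,0,-1.26,-1],[0,0,-0.28,0,0,-1.4,-1]]}}

```text
clock: 7.25
ee_pos: [0.589, -0.1849, 0.0857]
ee_rot: [0.909, 0.416, -0.001, -0.001]
wrist_force: [-8.4, 2.3, 5.4]
width: 0.156
finger_force: 24.9
```

```bash
python3 - <<'E'
from h import *
go(*jw(.07,0),.088,-3.10);o=r.observe();print(o['moment'],o['wrist_force'],o['finger_force'],o['width'])
E
```

```text
cm [ 0.02  0.09 -0.23] wz 2.388 ya -0.712 j1,j6 [-0.49  0.22]
[ 0.26305565  1.1174501  -0.0527549 ] [-8.43446905  2.33341064  5.42995808] 24.90788944065571 0.15604296663085424
```

>>> {"fn": "servo_tool", "kwargs": {"deltas": [[0,0,-0.03,0,0,-0.14,-1],[0,0,-0.06,0,0,-0.28,-1],[0,0,-0.08,0,0,-0.42,-1],[0,0,-0.11,0,0,-0.56,-1],[0,0,-0.14,0,0,-0.7,-1],[0,0,-0.17,0,0,-0.84,-1],[0,0,-0.19,0,0,-0.92,-1],[0,0,-0.19,0,0,-0.92,-1],[0,0,-0.19,0,0,-0.92,-1],[0,0,-0.19,0,0,-0.92,-1]]}}

```text
clock: 8.25
ee_pos: [0.5888, -0.1848, 0.0876]
ee_rot: [0.632, 0.775, -0.001, -0.002]
wrist_force: [-10.4, 2.1, 6.8]
width: 0.157
finger_force: 24.9
```

```bash
python3 - <<'E'
from h import *
go(*jw(.07,0),.088,-3.10);o=r.observe();print(o['moment'],o['wrist_force'],o['finger_force'],o['width'])
E
```

```text
cm [-0.07  0.09 -0.04] wz 3.302 ya 0.202 j1,j6 [-0.49 -0.7 ]
[0.31571885 1.25781794 0.01718638] [-10.3956134    2.05763992   6.82150164] 24.945889804512262 0.1573724922067925
```

>>> {"fn": "servo_tool", "kwargs": {"deltas": [[0,0,0,0,0,0,-0.4],[0,0,0,0,0,0,-0.3],[0,0,0,0,0,0,-0.3],[0,0,0,0,0,0,-0.3],[0,0,-4,0,0,0,-0.3],[0,0,-8,0,0,0,-0.3],[0,0,-12,0,0,0,-0.3],[0,0,-12,0,0,0,-0.3],[0,0,-12,0,0,0,-0.3],[0,0,-12,0,0,0,-0.3]]}}

```text
clock: 9.25
ee_pos: [0.5896, -0.1851, 0.2059]
ee_rot: [0.632, 0.775, -0.0, -0.001]
wrist_force: [0.2, 0.3, 0.1]
width: 0.353
finger_force: 0.0
```

```bash
python3 - <<'E'
from h import *
go(.5,.11,.2,0)
E
```

```text
cm [30.7  -2.86  0.64] wz 0.202 ya 0.202 j1,j6 [-0.49 -0.7 ]
```

```bash
python3 - <<'E'
from h import *
go(.49,.16,.28)
E
```

```text
cm [35.82 -2.85 -7.35] wz 0 ya 0.202 j1,j6 [-0.49 -0.7 ]
```

>>> {"fn": "servo_tool", "kwargs": {"deltas": [[35.8,-2.9,-7.4,0,0,0,1],[35.8,-2.9,-7.4,0,0,0,1],[35.8,-2.9,-7.4,0,0,0,1],[35.8,-2.9,-7.4,0,0,0,1],[35.8,-2.9,-7.4,0,0,0,1],[35.8,-2.9,-7.4,0,0,0,1],[35.8,-2.9,-7.4,0,0,0,1],[35.8,-2.9,-7.4,0,0,0,1],[35.8,-2.9,-7.4,0,0,0,1],[35.8,-2.9,-7.4,0,0,0,1]]}}

```text
clock: 10.25
ee_pos: [0.4898, 0.1592, 0.2803]
ee_rot: [0.632, 0.775, -0.001, -0.001]
wrist_force: [1.2, -0.3, -0.9]
width: 0.996
finger_force: 0.0
```

```bash
python3 - <<'E'
from h import *
import pickle
o,im=snap('wrist','w3'); W=cam('wrist',o);pickle.dump(o,open('pics/w3.pkl','wb'))
P=[w2px(W,p)[0] for p in ([.454,.095,.03],[.427,.291,.03],[.58,.235,.015])]; print(o['ee_pos'],P)
f=lambda c:cv2.resize(np.ascontiguousarray(cv2.getRectSubPix(im[...,::-1].copy(),(66,66),tuple(map(float,c)))),(400,400),interpolation=cv2.INTER_CUBIC)[:]
out=np.zeros((600,800,3),np.uint8); g=[cv2.resize(f(c),(266,266)) for c in P]
for i,k in enumerate(g): out[334:,i*266:(i+1)*266]=k
out[:330,:440]=cv2.resize(im[...,::-1],(440,330)); cv2.imwrite('pics/c3.png',out)
E
```

```text
[0.48980439 0.15917489 0.28027695] [array([219.56598041, 203.77845184]), array([224.88156886,  56.25514827]), array([325.90196371, 125.02759279])]
```

View pics/c3.png

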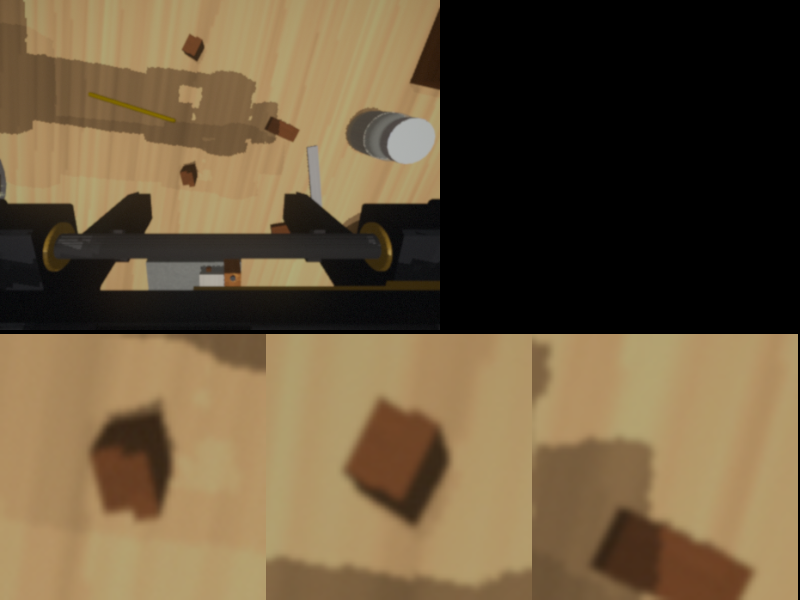

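The picture shows the uprights at about (219,203) and (225,55) in the original. The lying one is now at about (328,150), lower than predicted, so it may have been knocked. Next I'll fit the box model to silhouettes in all three cameras.

```bash
cat > fit.py <<'E'
from h import *
from scipy.optimize import minimize
def mask(im):
    a=im.astype(float)+1; return (((a[...,0]/a[...,1]>1.42)&(a[...,0]<190))|(a.max(2)<62)).astype(np.float32)
def box(x0,x1,y0,y1,z0,z1): return np.array([[x,y,z] for x in(x0,x1) for y in(y0,y1) for z in(z0,z1)])
BL=box(-.02,.02,-.012,.012,-.011,.011); TG=box(.02,.034,-.012,.012,-.011,-.002)
UP=np.array([[0,0,-1],[0,1,0],[1,0,0]],float)  # own x->up, own -z -> world +x at yaw 0
def pts(P,p,up):
    x,y,a=p; R=Ro.from_euler('z',a).as_matrix()
    if up: return P@(R@UP).T+[x,y,.02]
    return P@R.T+[x,y,p[3] if len(p)>3 else .011]
def sil(c,p,up,u0,v0,n,s=4):
    m=np.zeros((n*s,n*s),np.uint8)
    for P in(BL,TG):
        q=w2px(c,pts(P,p[:3],up)); q=(q-[u0,v0]+.5)*s-.5
        cv2.fillConvexPoly(m,cv2.convexHull((q*16).round().astype(np.int32)),1,cv2.LINE_8,4)
    return cv2.resize(m.astype(np.float32),(n,n),interpolation=cv2.INTER_AREA)
def fit(views,guess,up,yaws=None,n=70):
    V=[]
    for c,im in views:
        z=.03 if up else .01; g=w2px(c,[guess[0],guess[1],z])[0].astype(int)-n//2
        mm=np.zeros((n,n),np.float32); M=mask(im); H,W_=M.shape
        a0,b0=max(g[1],0),max(g[0],0); a1,b1=min(g[1]+n,H),min(g[0]+n,W_)
        mm[a0-g[1]:a1-g[1],b0-g[0]:b1-g[0]]=M[a0:a1,b0:b1]
        k,l,st,_=cv2.connectedComponentsWithStats(mm.astype(np.uint8)); ctr=n//2
        best=min((i for i in range(1,k) if st[i,4]>25),key=lambda i:np.hypot(*(np.argwhere(l==i)-ctr).T).min(),default=0)
        V.append((c,(l==best).astype(np.float32) if best else mm,g))
    def cost(p): return sum(np.abs(sil(c,p,up,*g,n)-m).sum()/max(m.sum(),1) for c,m,g in V)
    res=[]
    for a in (yaws if yaws is not None else np.arange(0,2*np.pi,np.pi/12)):
        r_=minimize(cost,[guess[0],guess[1],a],method='Nelder-Mead',options=dict(initial_simplex=np.array([[guess[0],guess[1],a]]*4)+np.array([[0,0,0],[.008,0,0],[0,.008,0],[0,0,.12]]),maxiter=80,xatol=2e-4))
        res.append((r_.fun,*r_.x))
    res.sort(); return res
E
cat > f1.py <<'E'
from fit import *
import pickle
np.set_printoptions(precision=4,suppress=True)
o=pickle.load(open('pics/w3.pkl','rb')); W=cam('wrist',o); S=cam('scene');D=cam('side')
w3=np.load('pics/w3.npy'); s0=np.load('pics/s0.npy'); d0=np.load('pics/d0.npy'); 
for n,g in(('up1',(.454,.095)),('up2',(.427,.291))):
    for x in fit([(W,w3),(S,s0),(D,d0)],g,True)[:6]: print(n,np.array(x))
g=px2w(W,[(328,150)],.015)[0]; print(g)
for x in fit([(W,w3)],g,False)[:4]: print('lyW',np.array(x))
for x in fit([(S,s0),(D,d0)],(.581,.235),False)[:4]: print('ly0',np.array(x))
E
python3 f1.py
```

```text
up1 [1.0022 0.4524 0.093  0.4881]
up1 [1.0113 0.4533 0.0924 6.7784]
up1 [1.0127 0.4526 0.0933 0.4862]
up1 [1.013  0.4527 0.0932 0.4967]
up1 [1.0135 0.4527 0.0932 0.4999]
up1 [1.017  0.4526 0.0937 0.4829]
up2 [0.836  0.4251 0.2921 5.5288]
up2 [0.8365 0.4247 0.2926 5.5135]
up2 [0.8366 0.4245 0.2928 5.5434]
up2 [ 0.8373  0.4246  0.2928 -0.7419]
up2 [0.8374 0.4249 0.2926 5.546 ]
up2 [0.8382 0.4248 0.2926 5.5347]
[0.5925 0.2018 0.015 ]
lyW [0.1496 0.5888 0.2024 6.0814]
lyW [0.1497 0.5886 0.2024 6.0807]
lyW [ 0.1499  0.5885  0.2025 -0.2057]
lyW [0.1501 0.5882 0.2026 6.0812]
ly0 [0.5003 0.5788 0.2372 5.7763]
ly0 [0.5013 0.5788 0.2371 5.78  ]
ly0 [0.5026 0.5791 0.2373 5.789 ]
ly0 [0.5029 0.5788 0.2374 5.7879]
```

The lying button was knocked, from (0.579,0.237) to (0.589,0.202). I'll check the fits with an overlay.

```bash
cat > ov.py <<'E'
from fit import *
def ov(items,fn,n=50,sc=5,cols=3):
    T=[]
    for c,im,p,up in items:
        ctr=w2px(c,pts(BL,p,up).mean(0))[0]; u0=(ctr-n/2).round().astype(int)
        t=cv2.getRectSubPix(im[...,::-1].copy(),(n,n),tuple((u0+(n-1)/2).astype(float)))
        t=cv2.resize(t,None,fx=sc,fy=sc,interpolation=cv2.INTER_CUBIC); t2=t.copy()
        for P,col in((BL,(255,255,0)),(TG,(0,255,0))):
            q=((w2px(c,pts(P,p,up))-u0+.5)*sc).astype(int)
            for i in range(8):
                for j in range(i):
                    if bin(i^j).count('1')==1: cv2.line(t2,tuple(map(int,q[i])),tuple(map(int,q[j])),col,1)
        T.append(np.vstack([t,t2]))
    out=np.hstack(T); k=min(800/out.shape[1],600/out.shape[0],1); cv2.imwrite(f'pics/{fn}.png',cv2.resize(out,None,fx=k,fy=k,interpolation=cv2.INTER_AREA))
E
python3 - <<'E'
from ov import *
import pickle
o=pickle.load(open('pics/w3.pkl','rb')); W=cam('wrist',o); S=cam('scene');D=cam('side')
w3=np.load('pics/w3.npy'); s0=np.load('pics/s0.npy'); d0=np.load('pics/d0.npy')
a=(.4525,.093,.49);b=(.4248,.2926,-.75);l=(.5885,.2025,-.2)
I=[]
for p in(a,b):
    I+= [(S,s0,p,1),(D,d0,p,1)]
I+=[(W,w3,l,0)]
ov(I,'o1',n=36,sc=5)
E
```

```text
(no output)
```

View pics/o1.png

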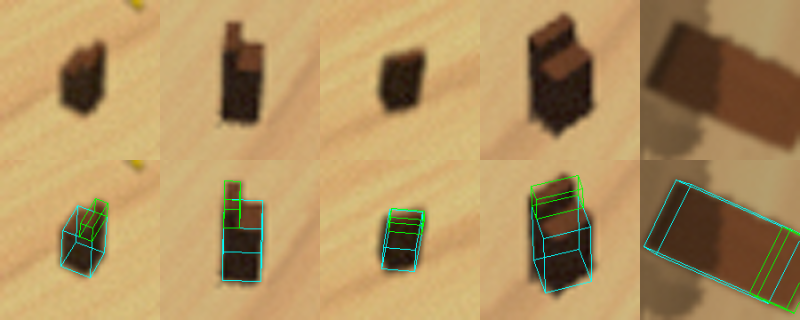

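Fits confirmed: up1's -z points at angle 0.49, up2's at -0.75, and the lying button's yaw is about -0.2. Now I'll topple up1.

```bash
python3 - <<'E'
from h import *
print('pencil',px2w(cam('scene'),[(258,128),(280,155)],.004))
d=np.array([np.cos(.49),np.sin(.49)]); a=np.array([.4525,.093]); print(a-.04*d)
go(*(a-.04*d),.12,-1.08)
E
```

```text
pencil [[0.27079945 0.19088435 0.004     ]
 [0.4105663  0.17622523 0.004     ]]
[0.41720669 0.07417496]
cm [-6.82 -8.79 16.05] wz 1.281 ya 0.201 j1,j6 [ 0.09 -0.12]
```

>>> {"fn": "servo_tool", "kwargs": {"deltas": [[-6.8,-8.8,16,0,0,1.28,-1],[-6.8,-8.8,16,0,0,1.28,-1],[-6.8,-8.8,16,0,0,1.28,-1],[-6.8,-8.8,16,0,0,1.28,-1],[-6.8,-8.8,16,0,0,1.28,-1],[-6.8,-8.8,16,0,0,1.28,-1],[-6.8,-8.8,16,0,0,1.28,-1],[-6.8,-8.8,16,0,0,1.28,-1],[-6.8,-8.8,16,0,0,1.28,-1],[-6.8,-8.8,16,0,0,1.28,-1]]}}

```text
clock: 11.3
ee_pos: [0.4172, 0.0743, 0.1209]
ee_rot: [0.97, 0.243, -0.001, -0.0]
wrist_force: [0.3, 0.5, 0.4]
width: 0.115
finger_force: 0.0
```

```bash
python3 - <<'E'
from h import *
print(r.observe()['width'])
go(.4172,.0742,.041,-1.08)
E
```

```text
0.1151049325405715
cm [0.   0.01 7.99] wz -0.001 ya -1.081 j1,j6 [-0.1   0.98]
```

>>> {"fn": "servo_tool", "kwargs": {"deltas": [[0,0,5,0,0,0,-1],[0,0,8,0,0,0,-1],[0,0,8,0,0,0,-1],[1,0,8,0,0,0,-1],[1.7,0,8,0,0,0,-1],[2.4,0,8,0,0,0,-1],[3.1,0,8,0,0,0,-1],[3.8,0,8,0,0,0,-1],[4.5,0,8,0,0,0,-1],[4.7,0,8,0,0,0,-1]]}}

```text
clock: 12.3
ee_pos: [0.4594, 0.0979, 0.0415]
ee_rot: [0.97, 0.244, 0.0, 0.0]
wrist_force: [-0.3, 0.1, 0.4]
width: 0.006
finger_force: 0.0
```

>>> {"fn": "servo_tool", "kwargs": {"deltas": [[0,0,0,0,0,0,-1],[0,0,0,0,0,0,-1],[0,0,0,0,0,0,-1],[0,0,0,0,0,0,-1],[-1,0,0,0,0,0,-1],[-2,0,0,0,0,0,-1],[-3,0,-5,0,0,0,0],[-3,0,-10,0,0,0,0],[-3,0,-15,0,0,0,0],[-3,0,-15,0,0,0,0]]}}

```text
clock: 13.3
ee_pos: [0.4338, 0.083, 0.1967]
ee_rot: [0.97, 0.244, 0.005, 0.002]
wrist_force: [0.7, -0.2, -1.3]
width: 0.344
finger_force: 0.0
```

```bash
python3 - <<'E'
from h import *
d=np.array([np.cos(-.75),np.sin(-.75)]); a=np.array([.4248,.2926]); print(a-.04*d)
go(*(a-.04*d),.12,.82)
E
```

```text
[0.39553245 0.31986555]
cm [  7.76 -22.73   7.61] wz -1.898 ya -1.078 j1,j6 [-0.08  1.  ]
```

>>> {"fn": "servo_tool", "kwargs": {"deltas": [[7.8,-22.7,4,0,0,-1.9,-1],[7.8,-22.7,4,0,0,-1.9,-1],[7.8,-22.7,4,0,0,-1.9,-1],[7.8,-22.7,4,0,0,-1.9,-1],[7.8,-22.7,4,0,0,-1.9,-1],[7.8,-22.7,4,0,0,-1.9,-1],[7.8,-22.7,4,0,0,-1.9,-1],[7.8,-22.7,4,0,0,-1.9,-1],[7.8,-22.7,4,0,0,-1.9,-1],[7.8,-22.7,4,0,0,-1.9,-1]]}}

```text
clock: 14.3
ee_pos: [0.3929, 0.3196, 0.1505]
ee_rot: [0.541, 0.841, -0.001, -0.0]
wrist_force: [-0.1, -0.3, 0.2]
width: 0.004
finger_force: 0.0
```

```bash
python3 - <<'E'
from h import *
go(.3955,.3199,.041,.82)
E
```

```text
cm [-0.07  0.26 10.95] wz -0.392 ya 0.428 j1,j6 [0.45 0.02]
```

>>> {"fn": "servo_tool", "kwargs": {"deltas": [[-0.1,0.3,2,0,0,-0.14,-1],[-0.1,0.3,4,0,0,-0.28,-1],[-0.1,0.3,6,0,0,-0.39,-1],[-0.1,0.3,9,0,0,-0.39,-1],[-0.1,0.3,11,0,0,-0.39,-1],[-0.1,0.3,11,0,0,-0.39,-1],[-0.1,0.3,11,0,0,-0.39,-1],[-0.1,0.3,11,0,0,-0.39,-1],[-0.1,0.3,11,0,0,-0.39,-1],[-0.1,0.3,11,0,0,-0.39,-1]]}}

```text
clock: 15.3
ee_pos: [0.397, 0.3207, 0.0421]
ee_rot: [0.37, 0.929, 0.0, 0.0]
wrist_force: [0.1, -1.0, -0.3]
width: 0.006
finger_force: 0.0
```

>>> {"fn": "servo_tool", "kwargs": {"deltas": [[-1,0,0,0,0,0,-1],[-1.7,0,0,0,0,0,-1],[-2.4,0,0,0,0,0,-1],[-3.1,0,0,0,0,0,-1],[-3.8,0,0,0,0,0,-1],[-4.5,0,0,0,0,0,-1],[-4.7,0,0,0,0,0,-1],[-4.7,0,0,0,0,0,-1],[-4.7,0,0,0,0,0,-1],[-4.7,0,0,0,0,0,-1]]}}

```text
clock: 16.3
ee_pos: [0.4309, 0.2886, 0.0417]
ee_rot: [0.37, 0.929, 0.0, 0.0]
wrist_force: [0.4, 1.6, 4.9]
width: 0.004
finger_force: 2.3
```

>>> {"fn": "servo_tool", "kwargs": {"deltas": [[0,0,0,0,0,0,-1],[1,0,0,0,0,0,-1],[2,0,-3,0,0,0,-1],[3,0,-7,0,0,0,-1],[3,0,-12,0,0,0,-0.2],[3,0,-17,0,0,0,-0.2],[3,0,-22,0,0,0,-0.2],[3,0,-25,0,0,0,-0.2],[3,0,-25,0,0,0,-0.2],[3,0,-25,0,0,0,-0.2]]}}

```text
clock: 17.3
ee_pos: [0.4083, 0.3089, 0.2903]
ee_rot: [0.37, 0.929, -0.001, -0.001]
wrist_force: [0.4, 0.1, 0.6]
width: 0.401
finger_force: 0.0
```

```bash
python3 - <<'E'
from h import *
go(.40,.2,.3,-1.36)
E
```

```text
cm [-6.89 -8.48 -0.95] wz 2.172 ya 0.812 j1,j6 [ 0.42 -0.39]
```

```bash
python3 - <<'E'
from h import *
import pickle
o,im=snap('wrist','w4');pickle.dump(o,open('pics/w4.pkl','wb'));_,s=snap('scene','s4');_,d=snap('side','d4')
out=np.zeros((590,800,3),np.uint8)
out[:288,:384]=cv2.resize(im[...,::-1],(384,288))
f=lambda im,x,y:cv2.resize(im[y:y+90,x:x+120][...,::-1],(400,300),interpolation=cv2.INTER_CUBIC)
out[290:590,:400]=f(s,240,110);out[290:590,400:]=f(d,160,215); out[:288,400:784]=cv2.resize(d[...,::-1],(384,288))
cv2.imwrite('pics/c4.png',out)
E
```

```text
(no output)
```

View pics/c4.png

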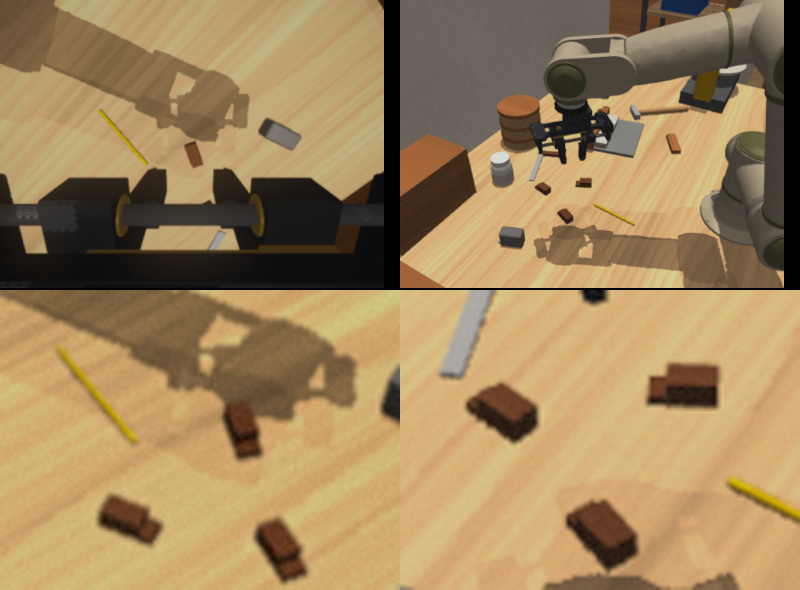

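All three buttons now lie flat, with tongues and undersides correct. Fit their poses.

```bash
python3 - <<'E'
from fit import *
import pickle
np.set_printoptions(precision=4,suppress=True)
o=pickle.load(open('pics/w4.pkl','rb')); W=cam('wrist',o); S=cam('scene');D=cam('side')
w=np.load('pics/w4.npy'); s=np.load('pics/s4.npy'); d=np.load('pics/d4.npy')
for n,g,y in(('B',(.447,.271),-.75),('A',(.480,.107),.49),('C',(.5885,.2025),-.2)):
    for V,nm in(([(S,s)],'S'),([(D,d)],'D'),([(W,w)],'W'),([(S,s),(D,d)],'SD')):
        if nm=='W' and n!='B': continue
        x=fit(V,g,False,[y-.2,y,y+.2]); print(n,nm,np.array(x[0]),np.array(x[1]))
go(.447,.271,.2)
E
```

```text
B S [ 0.2734  0.4569  0.2713 -0.5661] [ 0.2755  0.4567  0.2711 -0.5712]
B D [ 0.1373  0.4593  0.2694 -0.4986] [ 0.1411  0.4589  0.2699 -0.5018]
B W [ 0.1947  0.462   0.2692 -0.4657] [ 0.1958  0.4615  0.2694 -0.4631]
B SD [ 0.4447  0.4581  0.2704 -0.5201] [ 0.4473  0.4578  0.2703 -0.5389]
A S [0.4145 0.4814 0.1066 0.7388] [0.4154 0.4807 0.1072 0.6366]
A D [0.2394 0.4833 0.1069 0.4971] [0.2397 0.4827 0.1053 0.5036]
A SD [0.6783 0.4814 0.1073 0.5377] [0.6793 0.4818 0.1072 0.5055]
C S [ 0.3618  0.5852  0.2033 -0.3051] [ 0.3631  0.586   0.2021 -0.2711]
C D [ 0.1689  0.5876  0.202  -0.3276] [ 0.1734  0.588   0.2022 -0.329 ]
C SD [ 0.5334  0.5877  0.2026 -0.3344] [ 0.536   0.5876  0.2019 -0.3224]
cm [-5.41 -0.05  8.95] wz 0 ya 0.812 j1,j6 [ 0.42 -0.39]
```

```bash
python3 - <<'E'
from h import *
go(.461,.2695,.08,1.09)
E
```

```text
cm [-6.54  0.85 20.94] wz -0.278 ya 0.812 j1,j6 [ 0.42 -0.39]
```

>>> {"fn": "servo_tool", "kwargs": {"deltas": [[-6.5,0.9,20.9,0,0,-0.28,0.4],[-6.5,0.9,20.9,0,0,-0.28,0.4],[-6.5,0.9,20.9,0,0,-0.28,0.4],[-6.5,0.9,20.9,0,0,-0.28,0.4],[-6.5,0.9,20.9,0,0,-0.28,0.4],[-6.5,0.9,20.9,0,0,-0.28,0.4],[-6.5,0.9,20.9,0,0,-0.28,0.4],[-6.5,0.9,20.9,0,0,-0.28,0.4],[-6.5,0.9,20.9,0,0,-0.28,0.4],[-6.5,0.9,20.9,0,0,-0.28,0.4]]}}

```text
clock: 18.45
ee_pos: [0.4626, 0.271, 0.0833]
ee_rot: [0.237, 0.972, 0.0, 0.001]
wrist_force: [-0.0, 0.4, -0.3]
width: 0.701
finger_force: 0.0
```

```bash
python3 - <<'E'
from fit import *
np.set_printoptions(precision=4,suppress=True)
o,im=snap('wrist','w5'); W=cam('wrist',o)
for x in fit([(W,im)],(.461,.2695),False,[-.6,-.45,-.3],n=150): print(np.array(x))
go(.461,.2695,.013,1.09)
from ov import ov
ov([(W,im,(.461,.2695,-.48),0)],'o5',n=150,sc=3)
E
```

```text
[ 0.0584  0.4604  0.2694 -0.419 ]
[ 0.0586  0.4604  0.2694 -0.4272]
[ 0.0588  0.4603  0.2695 -0.4266]
cm [ 0.08 -0.2   7.01] wz 0.002 ya 1.092 j1,j6 [ 0.31 -0.78]
```

The close fit agrees (cost 0.06): mid (0.460,0.269), yaw -0.42. Grasp.

>>> {"fn": "servo_tool", "kwargs": {"deltas": [[0.1,-0.25,3,0,0,-0.05,0.4],[0.1,-0.25,6,0,0,-0.05,0.2],[0.1,-0.25,7,0,0,-0.05,0],[0.1,-0.25,7,0,0,-0.05,-0.2],[0.1,-0.25,7,0,0,-0.05,-1],[0.1,-0.25,7,0,0,-0.05,-1],[0.1,-0.25,7,0,0,-0.05,-1],[0.1,-0.25,7,0,0,-0.05,-1],[0.1,-0.25,7,0,0,-0.05,-1],[0.1,-0.25,7,0,0,-0.05,-1]], "force": 20}}

```text
clock: 19.5
ee_pos: [0.4607, 0.2691, 0.013]
ee_rot: [0.213, 0.977, 0.0, 0.0]
wrist_force: [-1.0, -0.7, 6.4]
width: 0.267
finger_force: 20.0
```

```bash
python3 - <<'E'
from h import *
o=r.observe(); print(o['ee_pos'],o['width']*88,o['finger_force'],o['wrist_force'])
E
```

```text
[0.46071996 0.26909112 0.0130348 ] 23.469140258200756 20.00062027713284 [-0.96170306 -0.6533395   6.4441827 ]
```

```bash
python3 - <<'E'
from h import *
go(*jw(-.05,.06),.08,JA+np.pi/2); print(jw(-.05,.06))
E
```

```text
cm [-17.42 -38.25  -6.71] wz -0.635 ya 1.142 j1,j6 [ 0.31 -0.83]
(np.float64(0.46006014206839285), np.float64(-0.15122650414384597))
```

>>> {"fn": "servo_tool", "kwargs": {"deltas": [[0,0,-4,0,0,0,-1],[-2,-4,-7.5,0,0,-0.1,-1],[-17.4,-38.3,-6.7,0,0,-0.63,-1],[-17.4,-38.3,-6.7,0,0,-0.63,-1],[-17.4,-38.3,-6.7,0,0,-0.63,-1],[-17.4,-38.3,-6.7,0,0,-0.63,-1],[-17.4,-38.3,-6.7,0,0,-0.63,-1],[-17.4,-38.3,-6.7,0,0,-0.63,-1],[-17.4,-38.3,-6.7,0,0,-0.63,-1],[-17.4,-38.3,-6.7,0,0,-0.63,-1]]}}

```text
clock: 20.5
ee_pos: [0.459, -0.1464, 0.0796]
ee_rot: [-0.1, 0.995, -0.0, 0.0]
wrist_force: [1.7, 0.7, -0.4]
width: 0.27
finger_force: 20.0
```

```bash
python3 - <<'E'
from h import *
o=r.observe(); print(o['width']*88,o['finger_force'])
go(*jw(-.05,.06),.06,JA+np.pi/2)
E
```

```text
23.74458261486766 20.001009001862258
cm [-0.01 -0.49  1.96] wz -0.005 ya 1.772 j1,j6 [-0.55 -2.32]
```

>>> {"fn": "servo_tool", "kwargs": {"deltas": [[0,-0.4,2,0,0,-0.005,-1],[0,-0.5,4,0,0,-0.005,-1],[0,-0.5,4.5,0,0,-0.005,-1],[0,-0.5,4.9,0,0,-0.005,-1],[0,-0.5,5.1,0,0,-0.005,-1],[0,-0.5,5.3,0,0,-0.005,-1],[0,-0.5,5.4,0,0,-0.005,-1],[0,-0.5,5.4,0,0,-0.005,-1],[0,-0.5,5.4,0,0,-0.005,-1],[0,-0.5,5.4,0,0,-0.005,-1]]}}

```text
clock: 21.5
ee_pos: [0.4606, -0.1493, 0.0257]
ee_rot: [-0.103, 0.995, -0.0, 0.0]
wrist_force: [-0.1, 0.2, -0.5]
width: 0.269
finger_force: 20.0
```

```bash
python3 - <<'E'
from h import *
o=r.observe(); print(o['width']*88,o['finger_force'],o['ee_pos'])
go(*jw(-.014,.06),.025,JA+np.pi/2)
E
```

```text
23.631100889544204 20.000030491501093 [ 0.46056304 -0.14931669  0.02566799]
cm [-3.51 -0.18  0.07] wz -0.0 ya 1.777 j1,j6 [-0.56 -2.33]
```

>>> {"fn": "servo_tool", "kwargs": {"deltas": [[0,-0.1,0.05,0,0,0,-1],[-0.5,-0.18,0.05,0,0,0,-1],[-1,-0.18,0.05,0,0,0,-1],[-1.5,-0.18,0.05,0,0,0,-1],[-2,-0.18,0.05,0,0,0,-1],[-2.5,-0.18,0.05,0,0,0,-1],[-3,-0.18,0.05,0,0,0,-1],[-3.2,-0.18,0.05,0,0,0,-1],[-3.3,-0.18,0.05,0,0,0,-1],[-3.4,-0.18,0.05,0,0,0,-1]]}}

```text
clock: 22.5
ee_pos: [0.4941, -0.1441, 0.025]
ee_rot: [-0.103, 0.995, 0.0, -0.0]
wrist_force: [-1.3, -0.5, 3.0]
width: 0.268
finger_force: 20.0
```

```bash
python3 - <<'E'
from h import *
o=r.observe(); print(o['width']*88,o['finger_force'],o['ee_pos'])
go(*jw(-.014,.06),.025,JA+np.pi/2)
E
```

```text
23.607258549787122 20.000279748346657 [ 0.49412242 -0.14409084  0.0250404 ]
cm [-0.12  0.    0.  ] wz -0.0 ya 1.777 j1,j6 [-0.51 -2.29]
```

Approach the stop slowly.

>>> {"fn": "servo_tool", "kwargs": {"deltas": [[-0.05,0,0,0,0,0,-1],[-0.1,0,0,0,0,0,-1],[-0.15,0,0,0,0,0,-1],[-0.2,0,0,0,0,0,-1],[-0.25,0,0,0,0,0,-1],[-0.3,0,0,0,0,0,-1],[-0.35,0,0,0,0,0,-1],[-0.4,0,0,0,0,0,-1],[-0.4,0,0,0,0,0,-1],[-0.4,0,0,0,0,0,-1]]}}

```text
clock: 23.5
ee_pos: [0.4959, -0.1437, 0.025]
ee_rot: [-0.103, 0.995, 0.0, -0.003]
wrist_force: [-17.1, -6.7, 11.9]
width: 0.268
finger_force: 20.0
```

>>> {"fn": "servo_tool", "kwargs": {"deltas": [[0.13,0,0,0,0,0,-1],[0.13,0,0,0,0,0,0],[0.13,0,0,0,0,0,0],[0.13,0,0,0,0,0,0],[0.13,0,-2,0,0,0,0],[0.13,0,-5,0,0,0,0],[0.13,0,-9,0,0,0,0.4],[1,0,-13,0,0,0,0.4],[2,0,-16,0,0,0,0.4],[2,0,-16,0,0,0,0.4]]}}

```text
clock: 24.5
ee_pos: [0.4794, -0.1481, 0.1887]
ee_rot: [-0.103, 0.995, -0.002, 0.003]
wrist_force: [0.7, -0.2, -0.6]
width: 0.697
finger_force: 0.0
```

```bash
python3 - <<'E'
from h import *
import pickle
o,im=snap('wrist','w6');pickle.dump(o,open('pics/w6.pkl','wb'))
go(.481,.107,.1,.5-np.pi/2);
E
```

```text
cm [-5.39 24.9   8.59] wz 2.848 ya 1.777 j1,j6 [-0.53 -2.31]
```

View pics/w6.png

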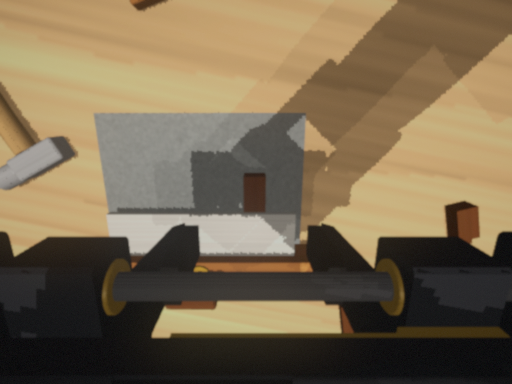

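The button sits square at (255,193), under the plate edge. Next is button A, using grip angle 2.08.

```bash
python3 - <<'E'
from h import *
go(.4814,.107,.085,2.08)
E
```

```text
cm [-5.42 24.9  10.09] wz -0.303 ya 1.777 j1,j6 [-0.53 -2.31]
```

>>> {"fn": "servo_tool", "kwargs": {"deltas": [[-5.4,24.9,10.1,0,0,-0.3,0.4],[-5.4,24.9,10.1,0,0,-0.3,0.4],[-5.4,24.9,10.1,0,0,-0.3,0.4],[-5.4,24.9,10.1,0,0,-0.3,0.4],[-5.4,24.9,10.1,0,0,-0.3,0.4],[-5.4,24.9,10.1,0,0,-0.3,0.4],[-5.4,24.9,10.1,0,0,-0.3,0.4],[-5.4,24.9,10.1,0,0,-0.3,0.4],[-5.4,24.9,10.1,0,0,-0.3,0.4],[-5.4,24.9,10.1,0,0,-0.3,0.4]]}}

```text
clock: 25.55
ee_pos: [0.4807, 0.1063, 0.0843]
ee_rot: [-0.25, 0.968, -0.0, 0.0]
wrist_force: [0.4, 0.9, 0.2]
width: 0.703
finger_force: 0.0
```

```bash
cat > near.py <<'E'
import sys
from fit import *
from ov import ov
x,y,a,fn=float(sys.argv[1]),float(sys.argv[2]),float(sys.argv[3]),sys.argv[4]
o,im=snap('wrist',fn); W=cam('wrist',o)
R=fit([(W,im)],(x,y),False,[a-.15,a,a+.15],n=150)
for k in R: print(np.array(k).round(4))
f,x,y,a=R[0]; R_=Ro.from_quat(o['ee_rot']).as_matrix(); ya=np.arctan2(R_[1,1],R_[0,1])
t=min([a-np.pi/2,a+np.pi/2,a+1.5*np.pi],key=lambda v:abs(v-ya)); go(x,y,.013,t)
E
python3 near.py .4814 .107 .51 w7
```

```text
[0.0566 0.4828 0.1091 0.47  ]
[0.0568 0.4828 0.1092 0.4747]
[0.0569 0.4828 0.1091 0.4773]
cm [-0.31  0.13  7.13] wz 0.035 ya 2.075 j1,j6 [-0.02 -2.1 ]
```

>>> {"fn": "servo_tool", "kwargs": {"deltas": [[-0.3,0.15,3,0,0,0.035,0.4],[-0.3,0.15,6,0,0,0.035,0.2],[-0.3,0.15,7.1,0,0,0.035,0],[-0.3,0.15,7.1,0,0,0.035,-0.2],[-0.3,0.15,7.1,0,0,0.035,-1],[-0.3,0.15,7.1,0,0,0.035,-1],[-0.3,0.15,7.1,0,0,0.035,-1],[-0.3,0.15,7.1,0,0,0.035,-1],[-0.3,0.15,7.1,0,0,0.035,-1],[-0.3,0.15,7.1,0,0,0.035,-1]], "force": 20}}

```text
clock: 26.6
ee_pos: [0.4826, 0.11, 0.0136]
ee_rot: [-0.233, 0.972, -0.0, 0.0]
wrist_force: [-1.8, -3.0, 6.0]
width: 0.266
finger_force: 20.0
```

```bash
python3 - <<'E'
from h import *
go(*jw(-.05,0),.08,JA+np.pi/2)
E
```

```text
cm [ 15.43 -28.04  -6.63] wz 0.265 ya 2.042 j1,j6 [-0.01 -2.05]
```

>>> {"fn": "servo_tool", "kwargs": {"deltas": [[0,0,-4,0,0,0,-1],[1,-3,-7,0,0,0.1,-1],[15.4,-28,-6.6,0,0,0.26,-1],[15.4,-28,-6.6,0,0,0.26,-1],[15.4,-28,-6.6,0,0,0.26,-1],[15.4,-28,-6.6,0,0,0.26,-1],[15.4,-28,-6.6,0,0,0.26,-1],[15.4,-28,-6.6,0,0,0.26,-1],[15.4,-28,-6.6,0,0,0.26,-1],[15.4,-28,-6.6,0,0,0.26,-1]]}}

```text
clock: 27.6
ee_pos: [0.4718, -0.2094, 0.0787]
ee_rot: [-0.105, 0.995, 0.0, -0.0]
wrist_force: [-0.2, -0.4, -0.4]
width: 0.271
finger_force: 20.0
```

```bash
python3 - <<'E'
from h import *
print(r.observe()['width'])
go(*jw(-.05,0),.0255,JA+np.pi/2)
E
```

```text
0.27056152348067986
cm [-0.05 -0.07  5.32] wz 0.003 ya 1.78 j1,j6 [-0.65 -2.43]
```

>>> {"fn": "servo_tool", "kwargs": {"deltas": [[0,-0.07,3,0,0,0.003,-1],[0,-0.07,4.7,0,0,0.003,-1],[0,-0.07,5.1,0,0,0.003,-1],[0,-0.07,5.3,0,0,0.003,-1],[-0.6,-0.07,5.3,0,0,0.003,-1],[-1.2,-0.07,5.3,0,0,0.003,-1],[-1.8,-0.07,5.3,0,0,0.003,-1],[-2.4,-0.07,5.3,0,0,0.003,-1],[-2.9,-0.07,5.3,0,0,0.003,-1],[-3.3,-0.07,5.3,0,0,0.003,-1]]}}

```text
clock: 28.6
ee_pos: [0.5051, -0.2028, 0.026]
ee_rot: [-0.104, 0.995, -0.0, 0.0]
wrist_force: [0.0, 0.2, -0.5]
width: 0.269
finger_force: 20.0
```

```bash
python3 - <<'E'
from h import *
print(r.observe()['width'])
go(*jw(-.014,0),.0255,JA+np.pi/2)
E
```

```text
0.2687099693417506
cm [-0.25 -0.03  0.05] wz 0.002 ya 1.779 j1,j6 [-0.6  -2.38]
```

>>> {"fn": "servo_tool", "kwargs": {"deltas": [[-0.1,0,0.04,0,0,0,-1],[-0.15,0,0.05,0,0,0,-1],[-0.2,0,0.05,0,0,0,-1],[-0.25,0,0.05,0,0,0,-1],[-0.3,0,0.05,0,0,0,-1],[-0.35,0,0.05,0,0,0,-1],[-0.4,0,0.05,0,0,0,-1],[-0.45,0,0.05,0,0,0,-1],[-0.5,0,0.05,0,0,0,-1],[-0.5,0,0.05,0,0,0,-1]]}}

```text
clock: 29.6
ee_pos: [0.5086, -0.2022, 0.0256]
ee_rot: [-0.104, 0.995, 0.0, -0.001]
wrist_force: [-9.0, -2.1, 6.8]
width: 0.272
finger_force: 20.0
```

>>> {"fn": "servo_tool", "kwargs": {"deltas": [[-0.05,0,0,0,0,0,-1],[-0.1,0,0,0,0,0,-1],[-0.12,0,0,0,0,0,-1],[-0.12,0,0,0,0,0,-1],[-0.12,0,0,0,0,0,-1],[-0.12,0,0,0,0,0,-1],[-0.12,0,0,0,0,0,-1],[-0.12,0,0,0,0,0,-1],[-0.12,0,0,0,0,0,-1],[-0.12,0,0,0,0,0,-1]]}}

```text
clock: 30.6
ee_pos: [0.5087, -0.2022, 0.0256]
ee_rot: [-0.104, 0.995, 0.0, -0.002]
wrist_force: [-15.4, -4.1, 10.9]
width: 0.266
finger_force: 20.0
```

Home. Back off, release and lift.

>>> {"fn": "servo_tool", "kwargs": {"deltas": [[0.13,0,0,0,0,0,-1],[0.13,0,0,0,0,0,-0.2],[0.13,0,0,0,0,0,-0.2],[0.13,0,0,0,0,0,-0.2],[0.13,0,0,0,0,0,-0.2],[0.13,0,-2,0,0,0,-0.2],[0.13,0,-5,0,0,0,-0.2],[0.13,0,-9,0,0,0,0.4],[1,0,-13,0,0,0,0.4],[2,0,-13,0,0,0,0.4]]}}

```text
clock: 31.6
ee_pos: [0.4927, -0.2069, 0.1603]
ee_rot: [-0.104, 0.995, -0.003, 0.003]
wrist_force: [-0.6, 0.1, -0.7]
width: 0.65
finger_force: 0.0
```

```bash
python3 - <<'E'
from h import *
go(.5880,.2025,.09,-.28+np.pi/2)
go(.5880,.2025,.09,-.28-np.pi/2)
E
```

```text
cm [-17.77  38.12   6.88] wz 0.489 ya 1.78 j1,j6 [-0.62 -2.4 ]
cm [-17.77  38.12   6.88] wz 3.631 ya 1.78 j1,j6 [-0.62 -2.4 ]
```

>>> {"fn": "servo_tool", "kwargs": {"deltas": [[-2,5,0,0,0,0.1,0.4],[-17.8,38.1,1,0,0,0.49,0.4],[-17.8,38.1,1,0,0,0.49,0.4],[-17.8,38.1,3,0,0,0.49,0.4],[-17.8,38.1,6.9,0,0,0.49,0.4],[-17.8,38.1,6.9,0,0,0.49,0.4],[-17.8,38.1,6.9,0,0,0.49,0.4],[-17.8,38.1,6.9,0,0,0.49,0.4],[-17.8,38.1,6.9,0,0,0.49,0.4],[-17.8,38.1,6.9,0,0,0.49,0.4]]}}

```text
clock: 32.6
ee_pos: [0.5853, 0.2076, 0.0838]
ee_rot: [0.138, 0.99, -0.0, -0.002]
wrist_force: [-0.7, -0.4, -0.4]
width: 0.705
finger_force: 0.0
```

```bash
python3 near.py .588 .2025 -.28 w8; python3 -c "
from h import *
print(r.observe()['ee_pos'])"
```

```text
[ 0.0596  0.5886  0.202  -0.2203]
[ 0.0596  0.5886  0.202  -0.2183]
[ 0.0599  0.5884  0.202  -0.2187]
cm [-0.4  -0.24  7.16] wz -0.058 ya 1.292 j1,j6 [ 0.15 -1.14]
[0.58555484 0.20544982 0.08461543]
```

>>> {"fn": "servo_tool", "kwargs": {"deltas": [[-0.4,-0.2,1,0,0,-0.06,0.3],[-0.4,-0.2,2,0,0,-0.06,0.3],[-0.4,-0.2,3,0,0,-0.06,0.3],[-0.4,-0.2,3,0,0,-0.06,0.3],[-0.4,-0.2,3,0,0,-0.06,0.3],[-0.4,-0.2,3,0,0,-0.06,0.3],[-0.4,-0.2,3,0,0,-0.06,0.3],[-0.4,-0.2,3,0,0,-0.06,0.3],[-0.4,-0.2,3,0,0,-0.06,0.3],[-0.4,-0.2,3,0,0,-0.06,0.3]]}}

```text
clock: 33.65
ee_pos: [0.5897, 0.2007, 0.0566]
ee_rot: [0.111, 0.994, 0.0, 0.0]
wrist_force: [0.1, -0.4, -0.0]
width: 0.651
finger_force: 0.0
```

```bash
python3 -c "
from h import *
go(.5886,.202,.013,-.22+np.pi/2)"
```

```text
cm [0.14 0.1  4.36] wz -0.002 ya 1.349 j1,j6 [ 0.14 -1.21]
```

>>> {"fn": "servo_tool", "kwargs": {"deltas": [[0.14,0.1,2,0,0,0,0.3],[0.14,0.1,4,0,0,0,0],[0.14,0.1,4.35,0,0,0,-0.2],[0.14,0.1,4.35,0,0,0,-1],[0.14,0.1,4.35,0,0,0,-1],[0.14,0.1,4.35,0,0,0,-1],[0.14,0.1,4.35,0,0,0,-1],[0.14,0.1,4.35,0,0,0,-1],[0.14,0.1,4.35,0,0,0,-1],[0.14,0.1,4.35,0,0,0,-1]], "force": 20}}

```text
clock: 34.65
ee_pos: [0.589, 0.202, 0.0139]
ee_rot: [0.111, 0.994, 0.0, 0.001]
wrist_force: [-1.0, -1.0, 5.5]
width: 0.272
finger_force: 20.0
```

```bash
python3 -c "
from h import *
go(*jw(-.05,-.06),.10,JA+np.pi/2);print(jw(-.05,-.06))"
```

```text
cm [ -0.18 -48.21  -8.63] wz -0.428 ya 1.349 j1,j6 [ 0.14 -1.21]
(np.float64(0.4846644046865317), np.float64(-0.26867704803793635))
```

>>> {"fn": "servo_tool", "kwargs": {"deltas": [[0,0,-4,0,0,0,-1],[0,-3,-8,0,0,-0.1,-1],[-0.2,-48.2,-8.6,0,0,-0.43,-1],[-0.2,-48.2,-8.6,0,0,-0.43,-1],[-0.2,-48.2,-8.6,0,0,-0.43,-1],[-0.2,-48.2,-8.6,0,0,-0.43,-1],[-0.2,-48.2,-8.6,0,0,-0.43,-1],[-0.2,-48.2,-8.6,0,0,-0.43,-1],[-0.2,-48.2,-8.6,0,0,-0.43,-1],[-0.2,-48.2,-8.6,0,0,-0.43,-1]]}}

```text
clock: 35.65
ee_pos: [0.4963, -0.2137, 0.0984]
ee_rot: [-0.104, 0.995, -0.0, 0.0]
wrist_force: [0.4, 0.5, 0.1]
width: 0.269
finger_force: 20.0
```

```bash
python3 -c "
from h import *
print(r.observe()['width']);go(*jw(-.05,-.06),.07,JA+np.pi/2)"
```

```text
0.2688112919368755
cm [ 2.28 -5.14  2.84] wz 0.002 ya 1.779 j1,j6 [-0.62 -2.4 ]
```

>>> {"fn": "servo_tool", "kwargs": {"deltas": [[2.3,-5.1,2.8,0,0,0,-1],[2.3,-5.1,2.8,0,0,0,-1],[2.3,-5.1,2.8,0,0,0,-1],[2.3,-5.1,2.8,0,0,0,-1],[2.3,-5.1,2.8,0,0,0,-1],[2.3,-5.1,2.8,0,0,0,-1],[2.3,-5.1,2.8,0,0,0,-1],[2.3,-5.1,2.8,0,0,0,-1],[2.3,-5.1,2.8,0,0,0,-1],[2.3,-5.1,2.8,0,0,0,-1]]}}

```text
clock: 36.65
ee_pos: [0.4852, -0.2664, 0.0703]
ee_rot: [-0.104, 0.995, 0.0, 0.0]
wrist_force: [-0.3, 0.0, -0.4]
width: 0.273
finger_force: 20.0
```

```bash
python3 -c "
from h import *
print(r.observe()['width']);go(*jw(-.05,-.06),.026,JA+np.pi/2)"
```

```text
0.2725583066061258
cm [ 0.1  -0.22  4.43] wz 0.002 ya 1.779 j1,j6 [-0.71 -2.49]
```

>>> {"fn": "servo_tool", "kwargs": {"deltas": [[0,-0.2,2.5,0,0,0,-1],[0,-0.2,4,0,0,0,-1],[0,-0.2,4.3,0,0,0,-1],[0,-0.2,4.45,0,0,0,-1],[-0.6,-0.2,4.45,0,0,0,-1],[-1.2,-0.2,4.45,0,0,0,-1],[-1.8,-0.2,4.45,0,0,0,-1],[-2.4,-0.2,4.45,0,0,0,-1],[-2.9,-0.2,4.45,0,0,0,-1],[-3.2,-0.2,4.45,0,0,0,-1]]}}

```text
clock: 37.65
ee_pos: [0.5174, -0.2617, 0.0259]
ee_rot: [-0.104, 0.995, -0.0, 0.0]
wrist_force: [-1.5, -0.4, 2.8]
width: 0.268
finger_force: 20.0
```

```bash
python3 -c "
from h import *
print(r.observe()['width']);go(*jw(-.014,-.06),.0258,JA+np.pi/2)"
```

```text
0.26809397065048485
cm [-0.25 -0.01  0.01] wz 0.002 ya 1.779 j1,j6 [-0.67 -2.45]
```

>>> {"fn": "servo_tool", "kwargs": {"deltas": [[-0.1,0,0,0,0,0,-1],[-0.15,0,0,0,0,0,-1],[-0.2,0,0,0,0,0,-1],[-0.25,0,0,0,0,0,-1],[-0.3,0,0,0,0,0,-1],[-0.35,0,0,0,0,0,-1],[-0.4,0,0,0,0,0,-1],[-0.45,0,0,0,0,0,-1],[-0.5,0,0,0,0,0,-1],[-0.55,0,0,0,0,0,-1]]}}

```text
clock: 38.65
ee_pos: [0.5207, -0.2611, 0.0259]
ee_rot: [-0.104, 0.995, 0.0, -0.002]
wrist_force: [-15.8, -3.6, 11.1]
width: 0.269
finger_force: 20.0
```

>>> {"fn": "servo_tool", "kwargs": {"deltas": [[0.13,0,0,0,0,0,-1],[0.13,0,0,0,0,0,-0.2],[0.13,0,0,0,0,0,-0.2],[0.13,0,0,0,0,0,-0.2],[0.13,0,0,0,0,0,-0.2],[0.13,0,-2,0,0,0,-0.2],[0.13,0,-5,0,0,0,-0.2],[0.13,0,-9,0,0,0,0.4],[1,-1,-14,0,0,0,0.4],[2,-2,-16,0,0,0,0.4]]}}

```text
clock: 39.65
ee_pos: [0.5077, -0.2849, 0.19]
ee_rot: [-0.104, 0.995, -0.002, 0.002]
wrist_force: [0.4, -0.6, 0.0]
width: 0.65
finger_force: 0.0
```

```bash
python3 - <<'E'
from h import *
go(*jw(-.03,0),.22,JA+np.pi/2)
E
```

```text
cm [-0.11  8.05 -3.04] wz 0.003 ya 1.78 j1,j6 [-0.71 -2.49]
```

>>> {"fn": "servo_tool", "kwargs": {"deltas": [[0,5,-2,0,0,0,0.4],[0,8,-3,0,0,0,0.4],[0,8,-3,0,0,0,0.4],[0,8,-3,0,0,0,0.4],[0,8,-3,0,0,0,0.4],[0,8,-3,0,0,0,0.4],[0,8,-3,0,0,0,0.4],[0,8,-3,0,0,0,0.4],[0,8,-3,0,0,0,0.4],[0,8,-3,0,0,0,0.4]]}}

```text
clock: 40.65
ee_pos: [0.4903, -0.2062, 0.2157]
ee_rot: [-0.104, 0.995, 0.0, -0.0]
wrist_force: [0.3, -0.7, -0.3]
width: 0.699
finger_force: 0.0
```

```bash
python3 - <<'E'
from h import *
o,im=snap('wrist','w9'); W=cam('wrist',o)
_,s=snap('scene','s9');_,d=snap('side','d9')
def draw(c,im,x0,y0,w,h,k):
    t=cv2.resize(im[y0:y0+h,x0:x0+w][...,::-1],None,fx=k,fy=k,interpolation=cv2.INTER_CUBIC)
    for y in(.06,0,-.06):
        q=[w2px(c,[*jw(x,y+e),.034])[0] for x,e in((-.034,-.012),(-.034,.012),(.006,.012),(.006,-.012))]
        q=((np.array(q)-[x0,y0]+.5)*k).astype(np.int32); cv2.polylines(t,[q],True,(0,255,0),1)
    return t
a=draw(W,im,80,80,280,150,2.85); b=draw(cam('scene'),s,130,180,130,55,3); e=draw(cam('side'),d,235,130,110,55,3)
out=np.zeros((600,800,3),np.uint8); out[:427,:798]=a[:427,:800]; out[430:595,:390]=b; out[430:595,400:730]=e
cv2.imwrite('pics/c9.png',out)
go(*jw(.07,0),.2,.2)
E
```

```text
cm [-10.17  -0.03   1.57] wz 1.579 ya 1.779 j1,j6 [-0.62 -2.4 ]
```

View pics/c9.png

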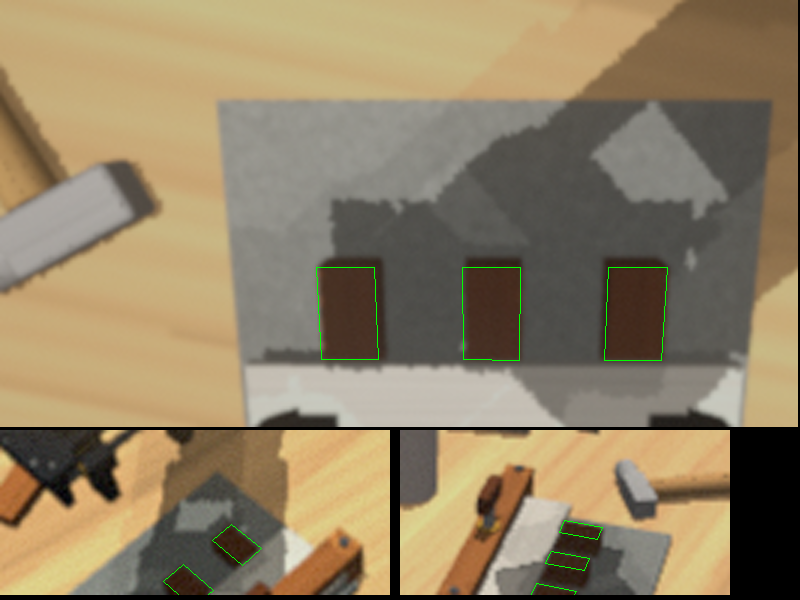

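All three buttons are square and match the home outlines. I'll check that no fourth button was missed, while moving to the knob.

>>> {"fn": "servo_tool", "kwargs": {"deltas": [[-10.2,0,1.6,0,0,1.575,0.4],[-10.2,0,1.6,0,0,1.575,0.4],[-10.2,0,1.6,0,0,1.575,0.4],[-10.2,0,1.6,0,0,1.575,0.4],[-10.2,0,1.6,0,0,1.575,0.4],[-10.2,0,1.6,0,0,1.575,0.4],[-10.2,0,1.6,0,0,1.575,0.4],[-10.2,0,1.6,0,0,1.575,0.4],[-10.2,0,1.6,0,0,1.575,0.4],[-10.2,0,1.6,0,0,1.575,0.4]]}}

```text
clock: 41.8
ee_pos: [0.5901, -0.185, 0.1997]
ee_rot: [0.604, 0.797, -0.0, -0.0]
wrist_force: [0.6, -0.1, 0.4]
width: 0.701
finger_force: 0.0
```

```bash
python3 - <<'E'
from h import *
_,s=snap('scene','s10');_,d=snap('side','d10')
cv2.imwrite('pics/c10.png',np.hstack([s,d])[...,::-1][:,:, :] if 0 else cv2.resize(np.hstack([s,d])[...,::-1],(800,300),interpolation=cv2.INTER_AREA))
go(.5890,-.185,.0885,.2046)
E
```

```text
cm [ 0.03 -0.11 11.12] wz 0.073 ya 0.278 j1,j6 [-0.49 -0.77]
```

View pics/c10.png

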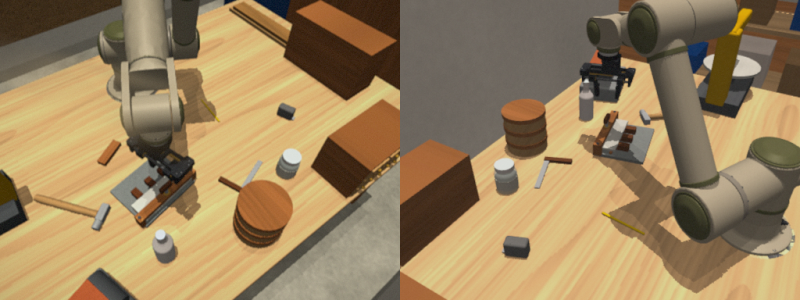

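No other buttons remain. Grip the knob.

>>> {"fn": "servo_tool", "kwargs": {"deltas": [[0,-0.08,4,0,0,0.07,0.2],[0,-0.08,8,0,0,0.07,0],[0,-0.08,11,0,0,0.07,-0.3],[0,-0.08,11.2,0,0,0.07,-1],[0,-0.08,11.2,0,0,0.07,-1],[0,-0.08,11.2,0,0,0.07,-1],[0,-0.08,11.2,0,0,0.07,-1],[0,-0.08,11.2,0,0,0.07,-1],[0,-0.08,11.2,0,0,0.07,-1],[0,-0.08,11.2,0,0,0.07,-1]], "force": 30}}

```text
clock: 42.9
ee_pos: [0.5889, -0.1859, 0.0897]
ee_rot: [0.629, 0.777, -0.001, 0.0]
wrist_force: [-7.4, -1.9, 2.9]
width: 0.155
finger_force: 30.0
```

>>> {"fn": "servo_tool", "kwargs": {"deltas": [[0,0,0.03,0,0,0.14,-1],[0,0,0.06,0,0,0.28,-1],[0,0,0.08,0,0,0.42,-1],[0,0,0.11,0,0,0.56,-1],[0,0,0.14,0,0,0.7,-1],[0,0,0.17,0,0,0.84,-1],[0,0,0.2,0,0,0.98,-1],[0,0,0.22,0,0,1.12,-1],[0,0,0.25,0,0,1.26,-1],[0,0,0.28,0,0,1.4,-1]]}}

```text
clock: 43.9
ee_pos: [0.5881, -0.1854, 0.0868]
ee_rot: [0.982, 0.187, -0.001, -0.0]
wrist_force: [-12.5, 1.1, 7.0]
width: 0.155
finger_force: 30.0
```

>>> {"fn": "servo_tool", "kwargs": {"deltas": [[0,0,0.03,0,0,0.14,-1],[0,0,0.06,0,0,0.28,-1],[0,0,0.08,0,0,0.42,-1],[0,0,0.11,0,0,0.56,-1],[0,0,0.14,0,0,0.7,-1],[0,0,0.17,0,0,0.84,-1],[0,0,0.2,0,0,0.98,-1],[0,0,0.22,0,0,1.12,-1],[0,0,0.25,0,0,1.26,-1],[0,0,0.28,0,0,1.4,-1]]}}

```text
clock: 44.9
ee_pos: [0.5884, -0.1845, 0.084]
ee_rot: [0.872, -0.49, -0.001, 0.0]
wrist_force: [-10.7, 5.4, 6.7]
width: 0.155
finger_force: 30.0
```

```bash
python3 - <<'E'
from h import *
o=r.observe();print(o['width'],o['moment'],o['finger_force']);go(.5895,-.185,.16,.2065+.3-np.pi/2)
E
```

```text
0.15514880580948628 [0.93885112 1.60361966 0.09167691] 29.981721974909306
cm [ 0.08 -0.06 -7.6 ] wz -1.531 ya -2.595 j1,j6 [-0.49  2.1 ]
```

>>> {"fn": "servo_tool", "kwargs": {"deltas": [[0,0,0,0,0,0,-0.3],[0,0,0,0,0,0,-0.2],[0,0,0,0,0,0,-0.1],[0,0,-3,0,0,0,0],[0,0,-6,0,0,0,0],[0,0,-7,0,0,-0.14,0],[0,0,-7,0,0,-0.28,0],[0,0,-7,0,0,-0.42,0],[0,0,-7,0,0,-0.56,0],[0,0,-7,0,0,-0.7,0]]}}

```text
clock: 45.9
ee_pos: [0.5895, -0.1853, 0.1526]
ee_rot: [0.988, -0.156, 0.0, 0.0]
wrist_force: [-0.0, 0.0, -0.8]
width: 0.501
finger_force: 0.0
```

>>> {"fn": "servo_tool", "kwargs": {"deltas": [[0,0,0,0,0,-0.15,0],[0,0,0,0,0,-0.3,0],[0,0,0,0,0,-0.45,0],[0,0,0,0,0,-0.6,0],[0,0,0,0,0,-0.75,0],[0,0,0,0,0,-0.9,0],[0,0,0,0,0,-1.05,0],[0,0,0,0,0,-1.2,0],[0,0,0,0,0,-1.3,0],[0,0,0,0,0,-1.4,0]]}}

```text
clock: 46.9
ee_pos: [0.5895, -0.1853, 0.1525]
ee_rot: [0.856, 0.516, 0.0, 0.0]
wrist_force: [-0.1, 0.5, -0.1]
width: 0.497
finger_force: 0.0
```

```bash
python3 - <<'E'
from h import *
o=r.observe();print(o['width'],o['ee_pos']);go(.5896,-.1851,.082,.547)
E
```

```text
0.49682240208348066 [ 0.58952853 -0.1853472   0.15253418]
cm [ 0.03 -0.01  7.05] wz -1.032 ya -0.485 j1,j6 [-0.49 -0.01]
```

>>> {"fn": "servo_tool", "kwargs": {"deltas": [[0,0,0,0,0,-0.15,0],[0,0,0,0,0,-0.3,0],[0,0,0,0,0,-0.45,0],[0,0,0,0,0,-0.6,0],[0,0,0,0,0,-0.75,0],[0,0,0,0,0,-0.9,0],[0,0,0,0,0,-1.03,0],[0,0,0,0,0,-1.03,0],[0,0,4,0,0,-1.03,0],[0,0,7,0,0,-1.03,0]]}}

```text
clock: 47.9
ee_pos: [0.5893, -0.1852, 0.0812]
ee_rot: [0.495, 0.869, 0.0, 0.0]
wrist_force: [-0.5, -0.5, 0.1]
width: 0.502
finger_force: 0.0
```

>>> {"fn": "servo_tool", "kwargs": {"deltas": [[0,0,0,0,0,0,-1],[0,0,0,0,0,0,-1],[0,0,0,0,0,0,-1],[0,0,0,0,0,0,-1],[0,0,0,0,0,0,-1],[0,0,0,0,0,0,-1],[0,0,0.03,0,0,0.14,-1],[0,0,0.06,0,0,0.28,-1],[0,0,0.08,0,0,0.42,-1],[0,0,0.11,0,0,0.56,-1]]}}

```text
clock: 48.9
ee_pos: [0.5888, -0.1863, 0.0828]
ee_rot: [0.717, 0.698, -0.001, 0.0]
wrist_force: [-9.0, -3.7, 7.7]
width: 0.156
finger_force: 30.0
```

```bash
python3 - <<'E'
from h import *
o=r.observe();print(o['width'],o['ee_pos'],o['finger_force'],o['moment']);go(.5896,-.1851,.0787,.2065+.25-np.pi/2)
E
```

```text
0.15583806285092655 [ 0.58881353 -0.18625276  0.08281004] 30.003112591803074 [-0.55377198  1.3751204   0.08222517]
cm [0.12 0.08 0.41] wz 1.087 ya -0.027 j1,j6 [-0.49 -0.47]
```

>>> {"fn": "servo_tool", "kwargs": {"deltas": [[0,0,0.03,0,0,0.14,-1],[0,0,0.06,0,0,0.28,-1],[0,0,0.08,0,0,0.42,-1],[0,0,0.11,0,0,0.56,-1],[0,0,0.14,0,0,0.7,-1],[0,0,0.17,0,0,0.84,-1],[0,0,0.2,0,0,0.98,-1],[0,0,0.21,0,0,1.05,-1],[0,0,0.21,0,0,1.05,-1],[0,0,0.21,0,0,1.05,-1]], "force": 40}}

```text
clock: 49.9
ee_pos: [0.588, -0.1856, 0.0807]
ee_rot: [0.969, 0.247, -0.002, -0.0]
wrist_force: [-14.3, 0.1, 10.8]
width: 0.15
finger_force: 40.0
```

```bash
python3 - <<'E'
from h import *
o=r.observe();print(o['width'],o['ee_pos'],o['finger_force'],o['moment']);go(.5896,-.1851,.16)
E
```

```text
0.1504667628406066 [ 0.58797087 -0.18563091  0.08072277] 39.999895468354225 [-2.58915732e-04  2.20149823e+00 -5.66809481e-02]
cm [ 0.14  0.02 -7.93] wz 0 ya -1.071 j1,j6 [-0.49  0.58]
```

>>> {"fn": "servo_tool", "kwargs": {"deltas": [[0,0,0,0,0,0,-0.3],[0,0,0,0,0,0,-0.2],[0,0,0,0,0,0,0],[0,0,0,0,0,0,0],[0,0,-4,0,0,0,0],[0,0,-8,0,0,0,0],[0,0,-12,0,0,0,0],[0,0,-15,0,0,0,0],[0,0,-15,0,0,0,0],[0,0,-15,0,0,0,0]]}}

```text
clock: 50.9
ee_pos: [0.5893, -0.1852, 0.2288]
ee_rot: [0.969, 0.247, 0.0, 0.0]
wrist_force: [-0.3, 0.1, -0.5]
width: 0.499
finger_force: 0.0
```

```bash
python3 - <<'E'
from h import *
o,im=snap('wrist','w11');_,s=snap('scene','s11');_,d=snap('side','d11')
out=np.zeros((600,800,3),np.uint8); out[:384,:512]=im[...,::-1]
f=lambda im,x,y:cv2.resize(im[y:y+85,x:x+113][...,::-1],(288,216),interpolation=cv2.INTER_CUBIC)
out[384:600,:288]=f(s,140,195);out[384:600,300:588]=f(d,235,125);cv2.imwrite('pics/c11.png',out)
print(o['ee_pos'])
E
```

```text
[ 0.58931217 -0.18515679  0.22883971]
```

View pics/c11.png

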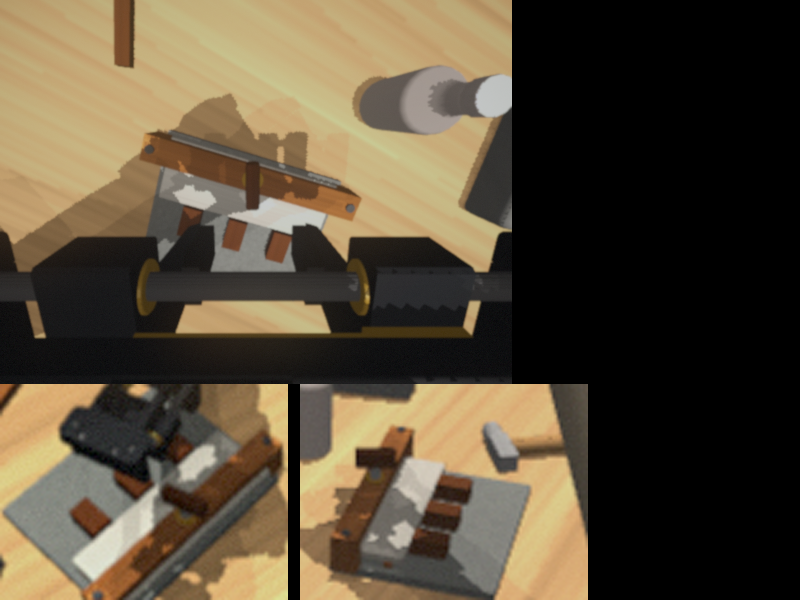

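The knob bar at (252,185) lies along the tool axis, so the knob is at about 0.29. The plate is down on all three tongues and the buttons are still square.

```bash
python3 -c "
from h import *
print(r.finish_job())"
```

```text
the job is handed in; nothing more can be done
None
```

I opened the clamp to about 4.7 rad, pushed all three buttons present home against the stop, flat and square, screwed the plate down to about 0.3 rad, and handed the job in at about 51 s with nothing else on the bench moved.

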